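Tell the steel mandrel by its weight and present it between the bench centres

ROBOT

A 7-joint arm with a two-finger parallel gripper is mounted at the origin on a cart in front of the work surface, level with it; the furniture and walls round the work are solid. World frame = base frame: x ahead of the robot, y to its left, z up, the work surface at z = 0. Lengths are in m, angles in rad, forces in N, time in s.
With the tool pointing down it reaches from about 0.425 to 0.875 m from the base axis. Payload 4.7 kg.
Tool frame: the origin (TCP) lies between the finger pads; the fingertips stand 8 mm ahead of it and the grasp point (between the pads) lies 11 mm behind it; z points along the fingers, y is the direction in which the jaws open and shut (so a half turn about z gives the same grasp; the last joint's range is limited). The gripper opens to 87 mm and grips with 3 to 60 N. Pads are 19 mm wide; open, the fingers measure 117 mm over their backs; the gripper's body (75 mm by 190 mm) begins 51 mm behind the grasp point.
Start: joints at [-1.257, 0.321, -0.07, 1.45, 0.023, 1.371, -0.057], TCP at [0.192, 0.621, 0.231] pointing down, gripper open.
Joint ranges: [-2.86, 2.86], [-0.3, 2.09], [-1.38, 1.24], [0.06, 2.45], [-1.56, 4.7], [0.09, 2.05], [-2.69, 2.69]. Speed limits (rad/s): [2.57, 2.57, 3.14, 3.14, 3.14, 3.14, 3.14].

INTERFACE

Orientations are given as a rotation vector (axis times angle).
In Python, from bench import ctrl, optics, ticket gives the robot as it stands.
- The arm moves only by the tool play_rows, never from a script. Its argument "motion" is a list of rows, each a list of 5 numbers: the closure, from 0 (fully open) to 1 (shut), then the shift along the tool's x, y, z in cm, then the turn about the tool's z in rad. In form: [[jaw, tx, ty, tz, spin], ...]. A call has 1 to 20 rows; each row shifts and turns the commanded pose from where the row before left it, along the tool's axes as they then stand; what a row does not reach is not made up. A row lasts 1/8 s, in which the tool goes at most 62.5 mm and 10.7 degrees, less where a joint would pass 70% of its speed; a pose out of reach is approached as far as the arm can. A call is refused whole if a number of a shift passes 6.25 or a number of a turn 0.188, either way. A call with a gripper value outside its range is refused whole. The fingers move at their own pace and stop on an object; "force" is the grip in N (left out, the last holds). Time passes only in rows, so rows that do not move let the fingers close. It gives the time, the measured TCP pose, the force and the opening at its end, in the units of the state.
- ctrl.get_state(): the state, without advancing time (a new reading comes with each control period).
- optics.get_image(name): name is "scene" or "side" or "wrist"; returns the picture (400x640x3 uint8, red, green, blue); there is no depth.
- optics.calibration(name): a dict with "K" (3x3 intrinsics, pixels), "distortion" ([k1, k2, p1, p2, k3] as OpenCV has them; the pictures are not rectified), "pose" (4x4, takes a point from camera to world coordinates); the wrist camera has in their place "hand_eye" (4x4, takes a point from camera to tool coordinates, whose origin is the TCP and whose axes are the flange's). Camera axes: x right, y down, z forward; pixel columns grow to the right and rows downward; lengths in m; the calibration is good to about 2 mm. A picture is of the moment at which its call begins: read the wrist's pose just before it. calibration takes no time and is no camera call.
- ticket.close_job(): hands the job in, once; it reports no verdict.
The state is a dict: "time": time; "joint_positions": joint angles; "qd": joint speeds; "joint_torque": joint torques, N m; "position": TCP position; "tool_rot": TCP orientation; "ft_force": force on the tool from outside, world axes, zero at the start; "torque": the same for the moment, N m; "grip_width": opening from 0.0 (shut) to 1.0 (fully open).
Only numpy, scipy, OpenCV 4.12 (cv2) and the standard library are available. Lean on these libraries where they do the work, as an engineer would, in place of code of your own. Each camera call takes 0.05 s, during which the arm holds its last target.

TASK

Two plated test mandrels in the rack look exactly alike, but one is steel and the other aluminium. Lift each out of its cradle in turn to feel which is heavier, leave the lighter one lying back in a cradle of the rack, and carry the heavier one to the green bench centres: with one end push the spring-loaded tailstock centre back, swing the other end down in front of the fixed headstock centre and let it forward until both centres sit in the bores at its ends. Finish while still gripping the mandrel there, seated level between the two centres, with the other things on the bench left where they were.

Things in the scene. Friction and masses are not known exactly. Their poses are not given: they have to be found in the camera images.
- mandrel_a: one of two mandrels: bright plated round bar, 28 mm in diameter, 160 mm long, a 16 mm bore 17 mm deep in each end. Origin at its middle on its axis; y axis along the bar, ends alike (x and z turn as it rolls). Starts in one of the rack's two cradles. One mandrel weighs about 0.2 kg, the other about 0.6 kg (15 % either way); which name or cradle is the heavier is not told
- mandrel_b: the other mandrel, same looks and size, origin and axes likewise
- rack: fixed black plate 176 x 134 x 12 mm with two rows of aluminium V rests (90 degrees, open upward, 12 mm thick, at y = -50 and +50 mm of each row, tops 45 mm high). Origin under its centre; rows run along its y axis at x = -45 and +45 mm. A mandrel in a row lies along y, its axis 44 mm above the bench, free to be gripped between the rests
- cradle_near (a point): middle of the axis of a mandrel lying in the rack's row at x = -45 mm (44 mm above the bench); moves with the rack
- cradle_far (a point): the same for the row at x = +45 mm
- bench_centres: fixed green bench centres, base 104 x 320 mm. Origin on the bench under the middle of a seated mandrel. The axis of the centres runs along its y axis, 80 mm above the bench; headstock (fixed centre) at +y, tailstock (spring centre) at -y. Stocks 104 mm high, fronts at y = +92 and -112 mm; lock screw on the tailstock 130 mm high at y = -138 mm. Base ways between the stocks 23 mm high
- seat_mid (a point): where the middle of the mandrel is when it is seated between the centres: on the axis, 80 mm above the bench; its y axis points along the axis toward the headstock
- head_tip (a point): tip of the fixed steel cone in the headstock (half angle 31 degrees, 4 mm across at the tip, 25 mm at its base, pointing to -y of the bench centres), 70 mm from seat_mid toward +y; a seated mandrel's end lies about 10 mm past the tip
- tail_tip (a point): tip of a like cone on the sprung quill of the tailstock, pointing to +y; moves with the quill: 62 mm from seat_mid toward -y when the quill is fully out, 69 mm when a mandrel is seated
- tail_quill (a joint): slide of the tailstock quill, m: 0 fully out (as found), grows as the cone is pushed back to -y, at most 0.030; spring 5 N at 0 plus 200 N/m; about 0.007 with a mandrel seated. To get past the tip of the fixed centre a mandrel must push it back to about 0.021; a mandrel does not fit down between the tips unless its tailstock end is first dipped onto the sprung cone
- gauge_block: bystander: small aluminium block with two holes, 41 x 80 x 30 mm, loose, origin under its centre
- grease_pot: bystander: white pot with blue lid, 61 mm across and high, loose, origin under its centre
- marker_black: bystander: marker pen with black cap, 16 x 135 x 18 mm, loose, origin under its centre
- elbow_fitting: bystander: brass pipe elbow, 61 x 59 x 26 mm, loose, origin under its centre
- dial_gauge (a point): centre of the face of a dial gauge 42 mm across that stands behind the axis, up to 98 mm high at its post, fixed to the bench centres at x = +70, y = +54 mm of them; its stem reaches to x = +30 mm at 80 mm height

How it is judged:
By the outcome, as a careful person would: the job done as asked, in the order asked, and still so for the second after the job is handed in, while the arm keeps its last pose, push and grip.
It also fails if it takes over 58 s, if anything falls off the work surface, if the arm or the gripper's body presses on something with over 40 N, if the wrist force passes 120 N, or if a joint passes its speed limit or range.

## Working session

There is one attempt and no reset: what is moved stays moved. The work goes in short steps, Python scripts to look and compute and a tool call to move; the robot and the scene stay as the last step left them, time stands still between calls to the robot, and variables do not carry over. Pictures are saved under pics/ and viewed, and the job is handed in when it is done.

Besides the shell and the picture viewer there is one more tool, called after ">>>" as name([rows], argument=value, ...), one row to a line, values as JSON. play_rows: Moves the arm, as the interface text tells. Its arguments: {"type":"object","properties":{"motion":{"type":"array"},"force":{"type":"number"}},"required":["motion"]}

```bash
ls; mkdir -p pics; python3 - <<'E'
from bench import ctrl, optics
import cv2
print(ctrl.get_state())
for n in ["scene","side","wrist"]:
    im=optics.get_image(n); cv2.imwrite(f"pics/{n}0.png",im[:,:,::-1]); print(n,optics.calibration(n))
E
```

```text
pics
{'time': 0.0, 'joint_positions': array([-1.25686498,  0.32182078, -0.07010121,  1.45169198,  0.02255744,
        1.37078776, -0.05692361]), 'qd': array([ 0.00090727, -0.00051403,  0.0015659 , -0.00402777, -0.00064067,
       -0.00089086, -0.00042899]), 'joint_torque': array([-3.92361089e-04, -4.91282845e+01, -4.04031146e-01, -3.12536752e+01,
       -6.39715372e-02,  4.37125191e-02,  1.63965565e-04]), 'position': array([0.19184543, 0.62047315, 0.22945453]), 'tool_rot': array([-4.69153949e-01, -3.10612484e+00,  2.99504038e-03]), 'ft_force': array([-0.83755766,  0.28682028,  0.50293392]), 'torque': array([ 0.01671519, -0.00663823,  0.0120054 ]), 'grip_width': 1.002508907799676}
scene {'K': array([[499.03831697,   0.        , 316.21105196],
       [  0.        , 499.03831697, 211.79886086],
       [  0.        ,   0.        ,   1.        ]]), 'distortion': array([-0.01175021,  0.        ,  0.        ,  0.        ,  0.        ]), 'pose': array([[-0.89371212, -0.3183388 ,  0.3161314 ,  0.01973803],
       [-0.448177  ,  0.6014535 , -0.66135548,  1.19725985],
       [ 0.02039677, -0.73
[... 514 characters left out ...]
, -0.43932884,  0.66767698],
       [ 0.        ,  0.        ,  0.        ,  1.        ]])}
wrist {'K': array([[328.49317029,   0.        , 322.41400275],
       [  0.        , 328.49317029, 206.16104778],
       [  0.        ,   0.        ,   1.        ]]), 'distortion': array([-0.02206872,  0.        ,  0.        ,  0.        ,  0.        ]), 'hand_eye': array([[ 4.65663305e-04, -9.52156605e-01, -3.05610181e-01,
         8.43997621e-02],
       [ 9.99999813e-01,  3.22202884e-04,  5.19863617e-04,
         5.54605021e-04],
       [-3.96523095e-04, -3.05610366e-01,  9.52156577e-01,
        -1.53902186e-01],
       [ 0.00000000e+00,  0.00000000e+00,  0.00000000e+00,
         1.00000000e+00]])}
```

View pics/scene0.png

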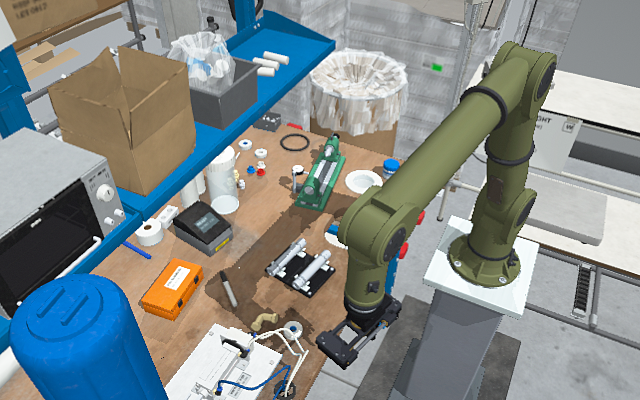

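View pics/side0.png

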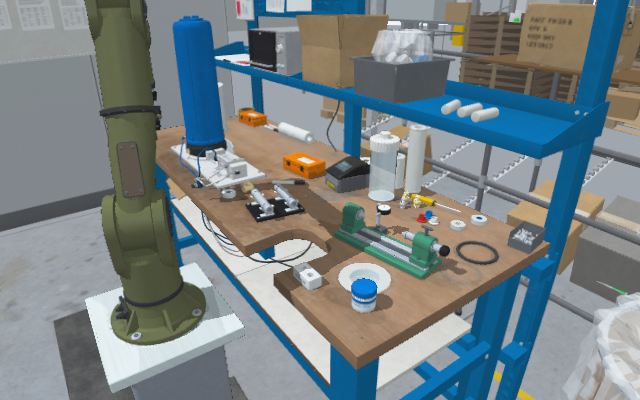

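View pics/wrist0.png

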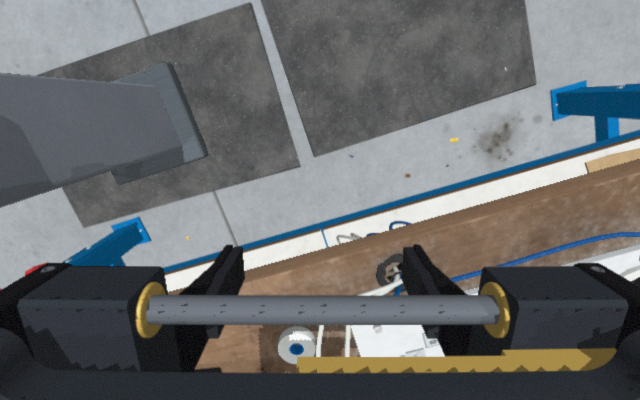

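```bash
cat > h.py <<'E'
import numpy as np, cv2
from scipy.spatial.transform import Rotation as R
from bench import ctrl, optics
def cam(n,st=None):
    c=optics.calibration(n)
    if n=="wrist":
        T=np.eye(4);T[:3,:3]=R.from_rotvec(st["tool_rot"]).as_matrix();T[:3,3]=st["position"]
        P=T@c["hand_eye"]
    else: P=c["pose"]
    return c["K"],c["distortion"],P
def ray(n,uv,st=None):
    K,d,P=cam(n,st)
    p=cv2.undistortPoints(np.array(uv,float).reshape(-1,1,2),K,d).reshape(-1,2)
    v=np.c_[p,np.ones(len(p))]@P[:3,:3].T
    return P[:3,3],v/np.linalg.norm(v,axis=1)[:,None]
def plane(n,uv,z,st=None):
    o,v=ray(n,uv,st); return o+v*((z-o[2])/v[:,2])[:,None]
def proj(n,X,st=None):
    K,d,P=cam(n,st); Q=np.linalg.inv(P)
    return cv2.projectPoints(np.array(X,float).reshape(-1,1,3),cv2.Rodrigues(Q[:3,:3])[0],Q[:3,3],K,d)[0].reshape(-1,2)
def tri(obs):
    A=np.zeros((3,3));b=np.zeros(3)
    for n,uv,st in obs:
        o,v=ray(n,[uv],st);M=np.eye(3)-np.outer(v[0],v[0]);A+=M;b+=M@o
    return np.linalg.solve(A,b)
E
python3 - <<'E'
import cv2
a=cv2.imread("pics/scene0.png");b=cv2.imread("pics/side0.png")
cv2.imwrite("pics/sc_z.png",cv2.resize(a[130:330,210:370],None,fx=3.75,fy=3,interpolation=2)[:, :800] if 0 else cv2.resize(a[130:320,210:410],None,fx=3,fy=3,interpolation=2))
cv2.imwrite("pics/si_z.png",cv2.resize(b[170:320,220:480],None,fx=3,fy=3,interpolation=2))
E
```

```text
(no output)
```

View pics/sc_z.png

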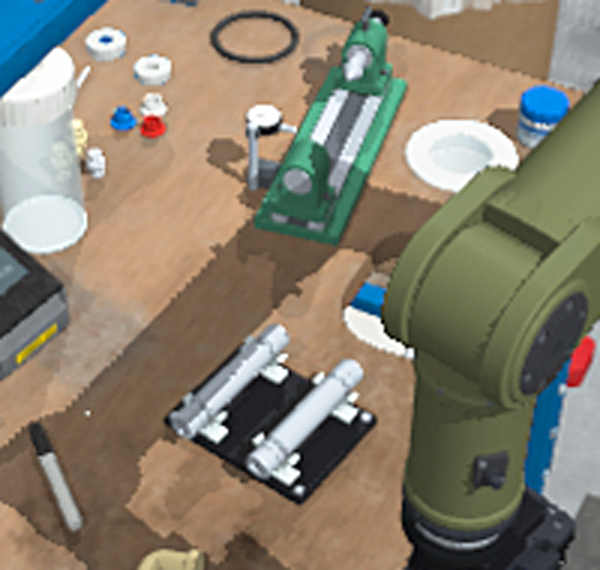

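View pics/si_z.png

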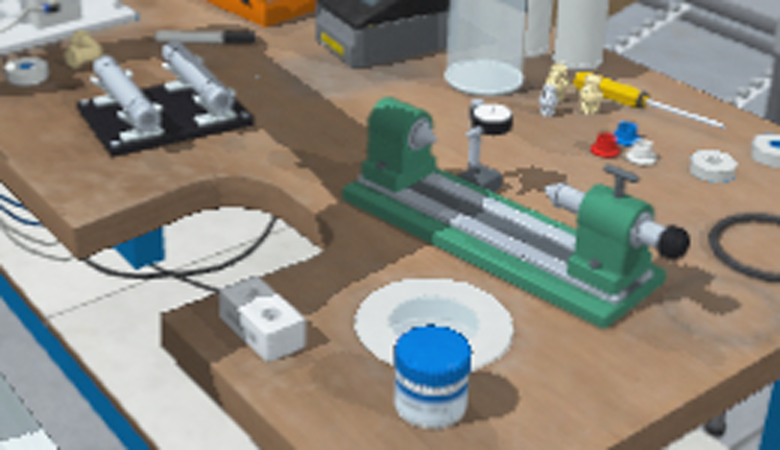

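```bash
python3 - <<'E'
from h import *
np.set_printoptions(precision=4,suppress=True)
z=lambda L:[(210+x/3,130+y/3) for x,y in L]
s=lambda L:[(220+x/3,170+y/3) for x,y in L]
print("rack sc",plane("scene",z([(167,420),(300,500),(375,418)]),.012))
print("rack si",plane("side",s([(80,103),(115,152),(252,115)]),.012))
print("mand sc",plane("scene",z([(275,335),(183,425),(350,370),(260,465)]),.044))
print("mand si",plane("side",s([(103,68),(150,115),(173,55),(225,105)]),.044))
print("base sc",plane("scene",z([(258,222),(335,240),(405,85)]),.012))
print("base si",plane("side",s([(345,190),(605,325),(665,275)]),.012))
print("tailtip",tri([("scene",z([(352,70)])[0],None),("side",s([(550,190)])[0],None)]))
print("dial",tri([("scene",z([(265,118)])[0],None),("side",s([(492,118)])[0],None)]))
print("gauge,pot",plane("side",s([(265,320),(432,390)]),.02))
E
```

```text
rack sc [[0.5832 0.365  0.012 ]
 [0.4168 0.3925 0.012 ]
 [0.3964 0.2642 0.012 ]]
rack si [[0.4234 0.3813 0.012 ]
 [0.4009 0.2484 0.012 ]
 [0.5723 0.2354 0.012 ]]
mand sc [[0.5275 0.2351 0.044 ]
 [0.5505 0.386  0.044 ]
 [0.4362 0.2432 0.044 ]
 [0.4594 0.395  0.044 ]]
mand si [[0.4614 0.3906 0.044 ]
 [0.4469 0.2483 0.044 ]
 [0.5485 0.3742 0.044 ]
 [0.5275 0.2207 0.044 ]]
base sc [[ 0.6444  0.0562  0.012 ]
 [ 0.5512  0.042   0.012 ]
 [ 0.602  -0.2681  0.012 ]]
base si [[ 0.5569  0.0357  0.012 ]
 [ 0.6011 -0.2817  0.012 ]
 [ 0.7037 -0.2615  0.012 ]]
tailtip [ 0.6354 -0.1731  0.0851]
dial [ 0.6863 -0.0383  0.0866]
gauge,pot [[ 0.3591 -0.1121  0.02  ]
 [ 0.4158 -0.2673  0.02  ]]
```

```bash
python3 - <<'E'
from h import *
np.set_printoptions(precision=4,suppress=True)
print("cyl base",plane("side",[(190,148),(228,150),(275,165),(380,195)],.03))
print("orange, black box",plane("scene",[(170,290),(205,225)],.05))
st=ctrl.get_state();print(R.from_rotvec(st["tool_rot"]).as_matrix())
E
```

```text
cyl base [[0.4565 1.0683 0.03  ]
 [0.5938 0.9272 0.03  ]
 [0.676  0.6206 0.03  ]
 [0.8335 0.134  0.03  ]]
orange, black box [[0.7667 0.5815 0.05  ]
 [0.8353 0.3198 0.05  ]]
[[-0.9554  0.2953 -0.0004]
 [ 0.2953  0.9554 -0.0014]
 [-0.0001 -0.0015 -1.    ]]
```

```bash
cat >> h.py <<'E'
def plan(wps, jaw, p0=None, yaw0=None):
    """wps: list of (x,y,z,yawdeg,nrows); prints rounded rows. yaw = heading of tool x"""
    st=ctrl.get_state()
    M=R.from_rotvec(st["tool_rot"]).as_matrix()
    p=np.array(st["position"]) if p0 is None else np.array(p0,float)
    a=np.arctan2(M[1,0],M[0,0]) if yaw0 is None else np.radians(yaw0)
    rows=[]
    for x,y,z,yw,n in wps:
        t=np.array([x,y,z]);ya=np.radians(yw);ps=p.copy();as_=a
        for k in range(1,n+1):
            g=ps+(t-ps)*k/n; ga=as_+(ya-as_)*k/n
            X=np.array([np.cos(a),np.sin(a),0]);Y=np.array([np.sin(a),-np.cos(a),0])
            d=g-p; r=[round(float(d@X)*100,2),round(float(d@Y)*100,2),round(float(-d[2])*100,2),round(float(a-ga),3)]
            rows.append([jaw]+r)
            p=p+(X*r[0]+Y*r[1])/100-np.array([0,0,r[2]/100]); a=a-r[3]
    print(rows); print("end",p.round(4),np.degrees(a).round(2)); return rows
def sh():
    st=ctrl.get_state();M=R.from_rotvec(st["tool_rot"]).as_matrix()
    print("t",round(st["time"],2),"p",st["position"].round(4),"yaw",np.degrees(np.arctan2(M[1,0],M[0,0])).round(2),"tilt",M[:2,2].round(4),"f",st["ft_force"].round(2),"m",st["torque"].round(2),"w",round(st["grip_width"],3)); return st
E
python3 -c "
from h import *
plan([(.49,.25,.231,81.3,10)],0)"
```

```text
[[0, -3.94, -2.66, -0.01, 0.142], [0, -4.28, -2.08, -0.02, 0.143], [0, -4.53, -1.44, -0.01, 0.142], [0, -4.69, -0.79, -0.01, 0.142], [0, -4.76, -0.12, -0.02, 0.142], [0, -4.72, 0.56, -0.01, 0.143], [0, -4.6, 1.23, -0.01, 0.142], [0, -4.37, 1.86, -0.01, 0.142], [0, -4.07, 2.46, -0.02, 0.143], [0, -3.68, 3.02, -0.01, 0.142]]
end [0.49  0.25  0.231] 81.29
```

>>> play_rows([
  [0, -3.94, -2.66, 0, 0.142],
  [0, -4.28, -2.08, 0, 0.142],
  [0, -4.53, -1.44, 0, 0.142],
  [0, -4.69, -0.79, 0, 0.142],
  [0, -4.76, -0.12, 0, 0.143],
  [0, -4.72, 0.56, 0, 0.143],
  [0, -4.6, 1.23, 0, 0.142],
  [0, -4.37, 1.86, 0, 0.142],
  [0, -4.07, 2.46, 0, 0.143],
  [0, -3.68, 3.02, 0, 0.142],
  [0, 0, 0, 0, 0],
  [0, 0, 0, 0, 0],
])

```text
time: 1.65
position: [0.4897, 0.2511, 0.2303]
tool_rot: [-2.382, -2.047, 0.001]
ft_force: [-0.4, 0.5, 0.2]
grip_width: 0.997
```

```bash
python3 - <<'E'
from h import *
st=sh(); print(st["joint_positions"].round(2))
im=optics.get_image("wrist"); cv2.imwrite("pics/wrist1.png",im[:,:,::-1])
im=optics.get_image("scene"); cv2.imwrite("pics/scene1.png",im[:,:,::-1])
E
```

```text
t 1.65 p [0.4897 0.2511 0.2303] yaw 81.35 tilt [-0.0008  0.0005] f [-0.37  0.47  0.17] m [-0.07  0.03 -0.03] w 0.997
[-0.85  0.11  0.35  1.71 -0.04  1.33 -0.64]
```

View pics/wrist1.png

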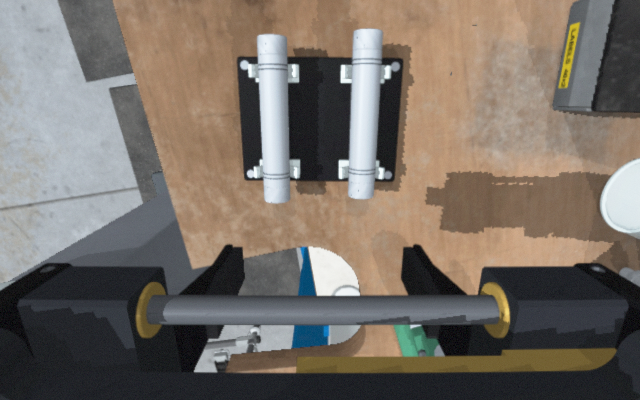

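```bash
python3 - <<'E'
from h import *
np.set_printoptions(precision=4,suppress=True)
st=ctrl.get_state()
im=cv2.imread("pics/wrist1.png");hsv=cv2.cvtColor(im,cv2.COLOR_BGR2HSV)
m=((hsv[...,1]<50)&(hsv[...,2]>110)).astype(np.uint8)
for name,(x0,x1) in dict(near=(252,296),far=(345,388)).items():
    cl=[];
    for v in range(40,196):
        # row: skip the rests
        if 60<v<85 or 155<v<182: continue
        c=np.where(m[v,x0:x1])[0]
        if len(c)>8: cl.append((v,x0+c.min(),x0+c.max()))
    cl=np.array(cl); mid=(cl[:,1]+cl[:,2])/2; w=np.median(cl[:,2]-cl[:,1])
    f=np.polyfit(cl[:,0],mid,1); print(name,f,w,np.abs(np.polyval(f,cl[:,0])-mid).max())
    colm=m[:, x0:x1]
    sub=m[:, int(np.polyval(f,120))-4:int(np.polyval(f,120))+5]
    vs=np.where(sub.sum(1)>5)[0]; 
    vs=vs[(vs<215)]; v0,v1=vs.min(),vs.max()
    P=plane("wrist",[(np.polyval(f,v0),v0),(np.polyval(f,v1+1),v1+1)],.044,st)
    print(v0,v1,P,"mid",P.mean(0),"len",np.linalg.norm(P[0]-P[1]),"yaw",np.degrees(np.arctan2(*(P[0]-P[1])[[1,0]])))
# rack plate corners
print(plane("wrist",[(238,58),(402,58),(400,180),(247,181)],.012,st))
E
```

```text
near [  0.0334 269.9167] 27.0 0.4635444287290511
34 203 [[0.4632 0.4029 0.044 ]
 [0.4371 0.2381 0.044 ]] mid [0.4501 0.3205 0.044 ] len 0.1668952202917196 yaw 80.9885417540212
far [ -0.0444 368.9101] 27.0 0.7910324865602547
28 199 [[0.5533 0.3946 0.044 ]
 [0.527  0.2293 0.044 ]] mid [0.5401 0.3119 0.044 ] len 0.16739406426842304 yaw 80.98551325325072
[[0.421  0.3921 0.012 ]
 [0.5905 0.3667 0.012 ]
 [0.5781 0.2365 0.012 ]
 [0.402  0.2615 0.012 ]]
```

```bash
python3 -c "
from h import *
plan([(.450,.3205,.12,81,4),(.450,.3205,.033,81,3)],0)"
```

```text
[[0, 1.55, -1.22, 2.76, 0.002], [0, 1.54, -1.23, 2.76, 0.002], [0, 1.55, -1.22, 2.75, 0.002], [0, 1.54, -1.24, 2.76, 0.002], [0, -0.0, 0.0, 2.9, 0.0], [0, -0.0, 0.0, 2.9, 0.0], [0, -0.0, 0.0, 2.9, 0.0]]
end [0.45   0.3206 0.033 ] 81.01
```

>>> play_rows([
  [0, 1.55, -1.22, 2.75, 0.002],
  [0, 1.55, -1.23, 2.75, 0.002],
  [0, 1.55, -1.22, 2.75, 0.002],
  [0, 1.54, -1.24, 2.75, 0.002],
  [0, 0, 0, 2.9, 0],
  [0, 0, 0, 2.9, 0],
  [0, 0, 0, 2.9, 0],
  [0, 0, 0, 0, 0],
  [0, 0, 0, 0, 0],
], force=25)

```text
time: 2.88
position: [0.4514, 0.3204, 0.0346]
tool_rot: [-2.39, -2.038, -0.002]
ft_force: [0.2, 0.1, 0.2]
grip_width: 0.997
```

```bash
python3 - <<'E'
from h import *
st=sh()
im=optics.get_image("wrist"); cv2.imwrite("pics/wrist2.png",im[:,:,::-1])
E
```

```text
t 2.88 p [0.4514 0.3204 0.0346] yaw 80.92 tilt [0.0009 0.0011] f [0.24 0.1  0.17] m [-0.09  0.01  0.03] w 0.997
```

View pics/wrist2.png

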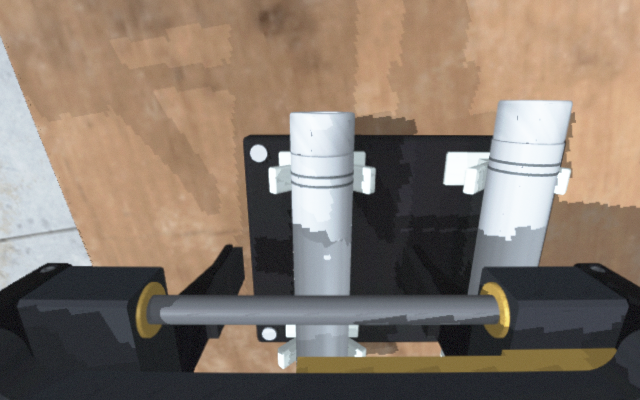

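>>> play_rows([
  [1, 0, 0, 0, 0],
  [1, 0, 0, 0, 0],
  [1, 0, 0, 0, 0],
  [1, 0, 0, 0, 0],
  [1, 0, 0, 0, 0],
  [1, 0, 0, -1, 0],
  [1, 0, 0, -2, 0],
  [1, 0, 0, -1, 0],
  [1, 0, 0, 0, 0],
  [1, 0, 0, 0, 0],
  [1, 0, 0, 0, 0],
], force=25)

```text
time: 4.3
position: [0.4508, 0.3189, 0.0729]
tool_rot: [2.392, 2.037, -0.002]
ft_force: [0.2, 0.0, -0.2]
grip_width: 0.01
```

```bash
python3 - <<'E'
from h import *
st=sh()
im=optics.get_image("side"); cv2.imwrite("pics/side3.png",cv2.resize(im[150:300,200:480,::-1],None,fx=2.8,fy=2.8))
sh()
E
```

```text
t 4.3 p [0.4508 0.3189 0.0729] yaw 80.83 tilt [-0.0009 -0.0009] f [ 0.22  0.02 -0.18] m [-0.06  0.08  0.04] w 0.01
t 4.35 p [0.4509 0.3189 0.0729] yaw 80.83 tilt [-0.0008 -0.0008] f [-0.37 -0.05  0.03] m [-0.1   0.03  0.05] w 0.001
```

View pics/side3.png

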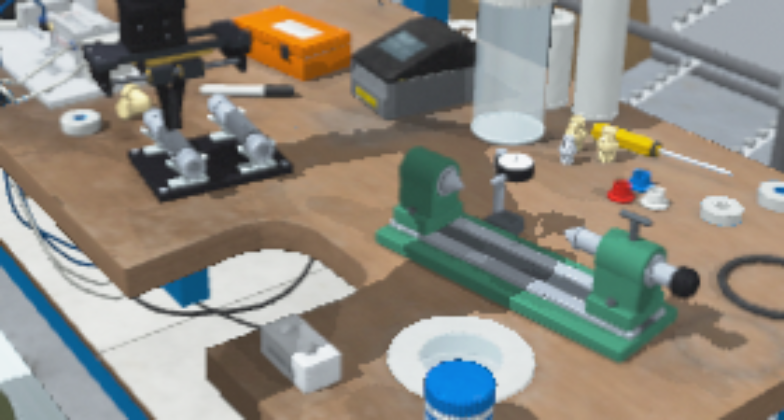

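>>> play_rows([
  [0.3, 0, 0, 0, 0],
  [0.3, 0, 0, 0, 0],
  [0.3, 0, 0, 0, 0],
  [0.3, 0, 0, 0, 0],
  [0.3, 0, 0, 0, 0],
], force=40)

```text
time: 4.97
position: [0.4513, 0.3192, 0.0736]
tool_rot: [-2.392, -2.037, -0.0]
ft_force: [0.2, -0.5, -0.3]
grip_width: 0.488
```

```bash
python3 - <<'E'
from h import *
st=sh()
im=optics.get_image("wrist"); cv2.imwrite("pics/wrist4.png",im[:,:,::-1])
E
```

```text
t 4.97 p [0.4513 0.3192 0.0736] yaw 80.83 tilt [0.0001 0.0001] f [ 0.17 -0.48 -0.35] m [-0.1   0.08 -0.  ] w 0.488
```

View pics/wrist4.png

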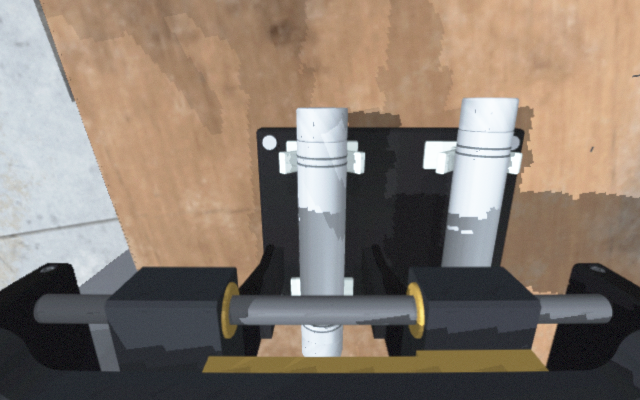

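>>> play_rows([
  [0.3, 0, 0, 1.3, 0],
  [0.3, 0, 0, 1.4, 0],
  [0.3, 0, 0, 1.3, 0],
  [0.3, 0, 0, 0, 0],
  [1, 0, 0, 0, 0],
  [1, 0, 0, 0, 0],
  [1, 0, 0, 0, 0],
  [1, 0, 0, 0, 0],
  [1, 0, 0, 0, 0],
  [1, 0, 0, 0, 0],
  [1, 0, 0, 0, 0],
  [1, 0, 0, 0, 0],
], force=40)

```text
time: 6.52
position: [0.4509, 0.3194, 0.0338]
tool_rot: [-2.391, -2.037, 0.0]
ft_force: [-3.6, 0.8, 4.9]
grip_width: 0.31
```

```bash
python3 -c "
from h import *
sh()"
```

```text
t 6.53 p [0.4509 0.3194 0.0338] yaw 80.85 tilt [-0.0005  0.0002] f [-3.56  0.79  4.95] m [-0.15  0.82 -0.01] w 0.31
```

>>> play_rows([
  [1, 0, 0, -0.5, 0],
  [1, 0, 0, -1.5, 0],
  [1, 0, 0, -1.5, 0],
  [1, 0, 0, -0.5, 0],
  [1, 0, 0, 0, 0],
  [1, 0, 0, 0, 0],
  [1, 0, 0, 0, 0],
])

```text
time: 7.4
position: [0.4509, 0.319, 0.073]
tool_rot: [2.392, 2.037, -0.002]
ft_force: [0.7, 0.5, -5.9]
grip_width: 0.31
```

```bash
python3 -c "
from h import *
sh()
im=optics.get_image('wrist'); cv2.imwrite('pics/wrist5.png',im[:,:,::-1])
sh()"
```

```text
t 7.4 p [0.4509 0.319  0.073 ] yaw 80.84 tilt [-0.0008 -0.0007] f [ 0.66  0.48 -5.94] m [-0.11 -0.01  0.03] w 0.31
t 7.45 p [0.451  0.319  0.0731] yaw 80.84 tilt [-0.0006 -0.0006] f [ 0.68 -0.28 -6.95] m [-0.14  0.1   0.  ] w 0.308
```

View pics/wrist5.png

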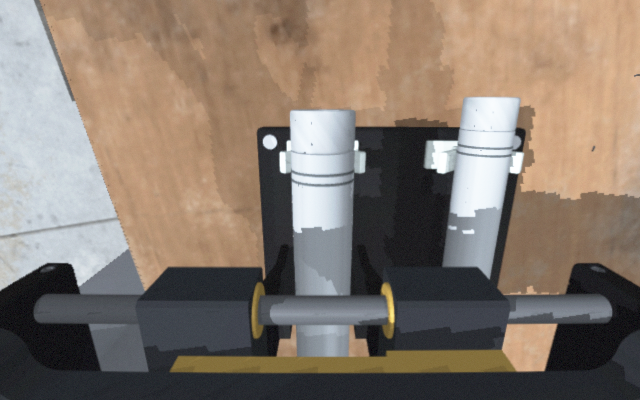

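>>> play_rows([
  [1, 0, 0, 1, 0],
  [1, 0, 0, 1.5, 0],
  [1, 0, 0, 1, 0],
  [1, 0, 0, 0.45, 0],
  [1, 0, 0, 0, 0],
  [0.3, 0, 0, 0, 0],
  [0.3, 0, 0, 0, 0],
  [0.3, 0, 0, 0, 0],
  [0.3, 0, 0, 0, 0],
  [0.3, 0, 0, 0, 0],
  [0.3, 0, 0, -1.5, 0],
  [0.3, 0, 0, -3, 0],
  [0.3, 0, 0, -1.5, 0],
  [0.3, 0.2, 3, 0, 0],
  [0.3, 0.2, 3, 0, 0],
  [0.3, 0.2, 3, 0, 0],
  [0.3, 0, 0, 0, 0],
])

```text
time: 9.57
position: [0.5433, 0.3095, 0.0944]
tool_rot: [2.394, 2.032, 0.001]
ft_force: [0.5, -0.3, -0.1]
grip_width: 0.697
```

```bash
python3 -c "
from h import *
sh()
im=optics.get_image('wrist'); cv2.imwrite('pics/wrist6.png',im[:,:,::-1])
sh()"
```

```text
t 9.57 p [0.5433 0.3095 0.0944] yaw 80.66 tilt [ 0.0017 -0.0007] f [ 0.51 -0.35 -0.09] m [-0.09  0.1  -0.  ] w 0.697
t 9.62 p [0.5416 0.3102 0.0941] yaw 80.74 tilt [-0.     -0.0004] f [-0.36  0.67  0.03] m [-0.06  0.11  0.07] w 0.701
```

View pics/wrist6.png

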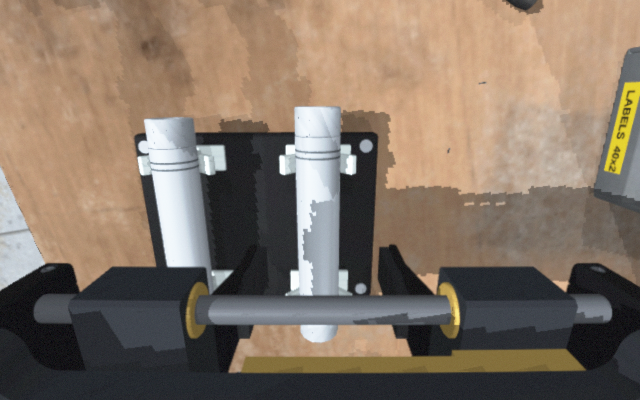

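>>> play_rows([
  [0.3, 0, -0.15, 2, 0],
  [0.3, 0, 0, 2.5, 0],
  [0.3, 0, 0, 1.55, 0],
  [0.3, 0, 0, 0, 0],
  [1, 0, 0, 0, 0],
  [1, 0, 0, 0, 0],
  [1, 0, 0, 0, 0],
  [1, 0, 0, 0, 0],
  [1, 0, 0, 0, 0],
  [1, 0, 0, 0, 0],
  [1, 0, 0, 0, 0],
  [1, 0, 0, -0.5, 0],
  [1, 0, 0, -1.5, 0],
  [1, 0, 0, -1.5, 0],
  [1, 0, 0, -0.5, 0],
  [1, 0, 0, 0, 0],
  [1, 0, 0, 0, 0],
  [1, 0, 0, 0, 0],
])

```text
time: 11.88
position: [0.5392, 0.3108, 0.073]
tool_rot: [-2.392, -2.037, 0.002]
ft_force: [0.1, -0.5, -2.0]
grip_width: 0.312
```

```bash
python3 -c "
from h import *
sh()
im=optics.get_image('wrist'); cv2.imwrite('pics/wrist7.png',im[:,:,::-1])
sh()"
```

```text
t 11.88 p [0.5392 0.3108 0.073 ] yaw 80.83 tilt [-0.0008 -0.0006] f [ 0.07 -0.53 -2.  ] m [-0.13  0.   -0.02] w 0.312
t 11.93 p [0.5393 0.3109 0.073 ] yaw 80.83 tilt [-0.0007 -0.0005] f [ 0.74  0.25 -3.07] m [-0.05  0.04 -0.01] w 0.311
```

View pics/wrist7.png

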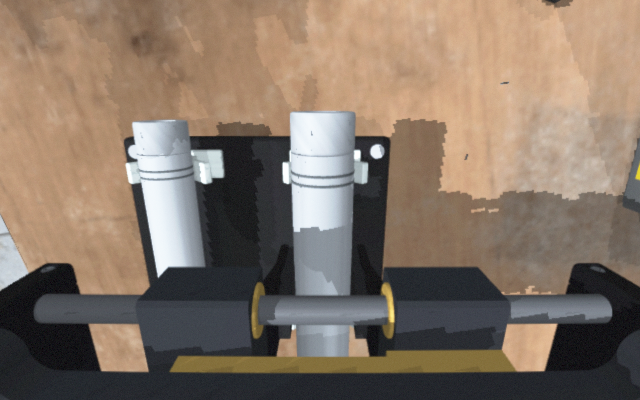

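>>> play_rows([
  [1, 0, 0, 1, 0],
  [1, 0, 0, 1.5, 0],
  [1, 0, 0, 1, 0],
  [1, 0, 0, 0.45, 0],
  [1, 0, 0, 0, 0],
  [0.3, 0, 0, 0, 0],
  [0.3, 0, 0, 0, 0],
  [0.3, 0, 0, 0, 0],
  [0.3, 0, 0, 0, 0],
  [0.3, 0, 0, 0, 0],
  [0.3, 0, 0, -1.5, 0],
  [0.3, 0, 0, -3, 0],
  [0.3, 0, 0, -1.5, 0],
  [0.3, -0.15, -2.95, 0, 0],
  [0.3, -0.15, -2.95, 0, 0],
  [0.3, -0.15, -2.95, 0, 0],
  [0.3, 0, 0, 0, 0],
  [0.3, 0, 0, 0, 0],
])

```text
time: 14.18
position: [0.4523, 0.3207, 0.0946]
tool_rot: [2.392, 2.036, 0.002]
ft_force: [0.3, 1.2, -0.1]
grip_width: 0.702
```

```bash
python3 -c "
from h import *
sh()
im=optics.get_image('wrist'); cv2.imwrite('pics/wrist8.png',im[:,:,::-1])
sh()"
```

```text
t 14.18 p [0.4523 0.3207 0.0946] yaw 80.82 tilt [0.0013 0.0006] f [ 0.29  1.24 -0.13] m [-0.13  0.03 -0.03] w 0.702
t 14.22 p [0.4526 0.3204 0.0945] yaw 80.78 tilt [0.0013 0.0004] f [ 0.57 -1.33 -0.27] m [-0.1   0.04 -0.06] w 0.699
```

View pics/wrist8.png

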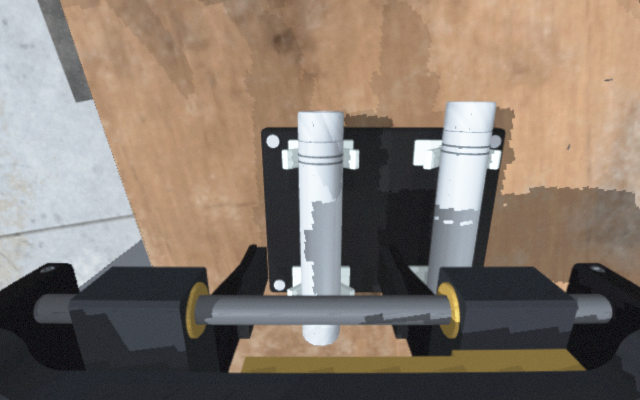

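>>> play_rows([
  [0.3, 0, -0.1, 2, 0],
  [0.3, 0, 0, 2.5, 0],
  [0.3, 0, 0, 1.6, 0],
  [0.3, 0, 0, 0, 0],
  [1, 0, 0, 0, 0],
  [1, 0, 0, 0, 0],
  [1, 0, 0, 0, 0],
  [1, 0, 0, 0, 0],
  [1, 0, 0, 0, 0],
  [1, 0, 0, 0, 0],
  [1, 0, 0, 0, 0],
  [1, 0, 0, -1, 0],
  [1, 0, 0, -3, 0],
  [1, 0, 0, -4, 0],
  [1, 0, 0, -4, 0],
  [1, 0, 0, -3, 0],
  [1, 0, 0, 0, 0],
], force=55)

```text
time: 16.35
position: [0.4509, 0.3215, 0.1847]
tool_rot: [-2.391, -2.037, -0.005]
ft_force: [0.2, -0.6, -6.7]
grip_width: 0.308
```

```bash
python3 - <<'E'
from h import *
sh()
plan([(.60,-.01,.2,90,8)],1)
E
```

```text
t 16.35 p [0.4509 0.3215 0.1847] yaw 80.85 tilt [0.0019 0.0024] f [ 0.25 -0.6  -6.67] m [-0.09  0.    0.02] w 0.308
[[1, -3.79, 2.5, -0.19, -0.02], [1, -3.85, 2.42, -0.19, -0.02], [1, -3.89, 2.35, -0.2, -0.02], [1, -3.94, 2.27, -0.19, -0.02], [1, -3.98, 2.18, -0.19, -0.02], [1, -4.02, 2.11, -0.19, -0.02], [1, -4.07, 2.03, -0.19, -0.02], [1, -4.1, 1.95, -0.19, -0.02]]
end [ 0.6  -0.01  0.2 ] 90.01
```

```bash
python3 - <<'E'
from h import *
plan([(.50,-.11,.28,99,9)],1)
E
```

```text
[[1, -4.65, 1.3, -1.06, -0.035], [1, -4.69, 1.14, -1.06, -0.035], [1, -4.72, 0.97, -1.06, -0.036], [1, -4.76, 0.81, -1.06, -0.035], [1, -4.78, 0.63, -1.06, -0.035], [1, -4.8, 0.47, -1.06, -0.035], [1, -4.82, 0.3, -1.05, -0.035], [1, -4.82, 0.13, -1.06, -0.036], [1, -4.83, -0.04, -1.06, -0.035]]
end [ 0.5  -0.11  0.28] 99.01
```

>>> play_rows([
  [1, -4.65, 1.3, -1.06, -0.035],
  [1, -4.69, 1.14, -1.06, -0.035],
  [1, -4.72, 0.97, -1.06, -0.036],
  [1, -4.76, 0.81, -1.06, -0.035],
  [1, -4.78, 0.63, -1.06, -0.035],
  [1, -4.8, 0.47, -1.06, -0.035],
  [1, -4.82, 0.3, -1.06, -0.035],
  [1, -4.82, 0.13, -1.06, -0.036],
  [1, -4.83, -0.04, -1.06, -0.035],
  [1, 0, 0, 0, 0],
  [1, 0, 0, 0, 0],
])

```text
time: 17.73
position: [0.4983, -0.1097, 0.2763]
tool_rot: [-2.038, -2.386, 0.003]
ft_force: [-1.3, 0.3, -5.7]
grip_width: 0.308
```

```bash
python3 - <<'E'
from h import *
sh()
im=optics.get_image("wrist"); cv2.imwrite("pics/wrist9.png",im[:,:,::-1])
im=optics.get_image("side"); cv2.imwrite("pics/side9.png",im[:,:,::-1])
cv2.imwrite("pics/side9z.png",cv2.resize(im[160:320,320:470,::-1],None,fx=3.5,fy=3.5,interpolation=2))
sh()
E
```

```text
t 17.73 p [ 0.4983 -0.1097  0.2763] yaw 98.99 tilt [-0.0039  0.0009] f [-1.33  0.32 -5.73] m [-0.01  0.03  0.03] w 0.308
t 17.82 p [ 0.4988 -0.1088  0.2768] yaw 99.13 tilt [-0.003   0.0006] f [ 0.78  0.31 -5.79] m [-0.04 -0.03 -0.03] w 0.307
```

View pics/wrist9.png

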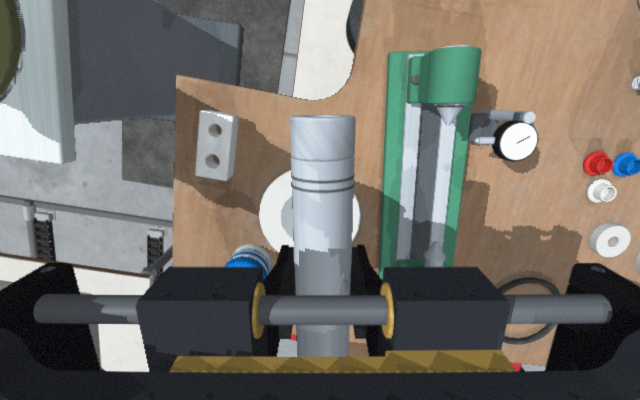

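View pics/side9z.png

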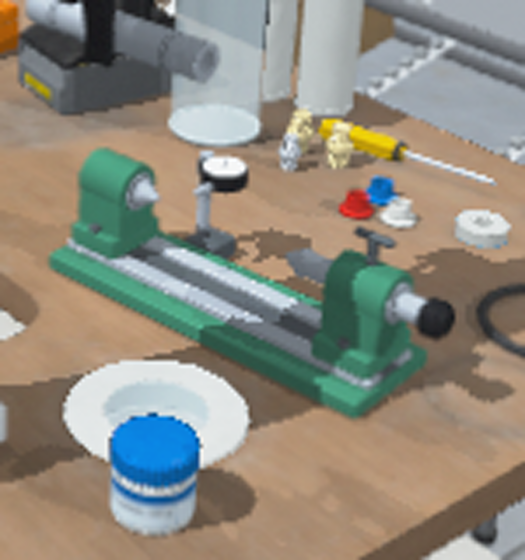

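```bash
python3 - <<'E'
import cv2
a=cv2.imread("pics/wrist9.png")
cv2.imwrite("pics/w9z.png",cv2.resize(a[35:275,375:545],None,fx=2.5*.99,fy=2.5*.99,interpolation=2))
cv2.imwrite("pics/w9h.png",cv2.resize(a[90:140,415:485],None,fx=10,fy=10,interpolation=0))
cv2.imwrite("pics/w9t.png",cv2.resize(a[225:275,400:470],None,fx=10,fy=10,interpolation=0))
E
```

```text
(no output)
```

View pics/w9h.png

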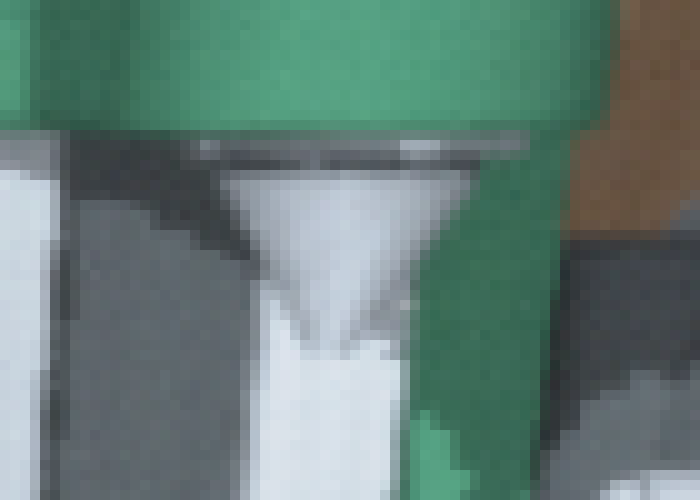

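View pics/w9t.png

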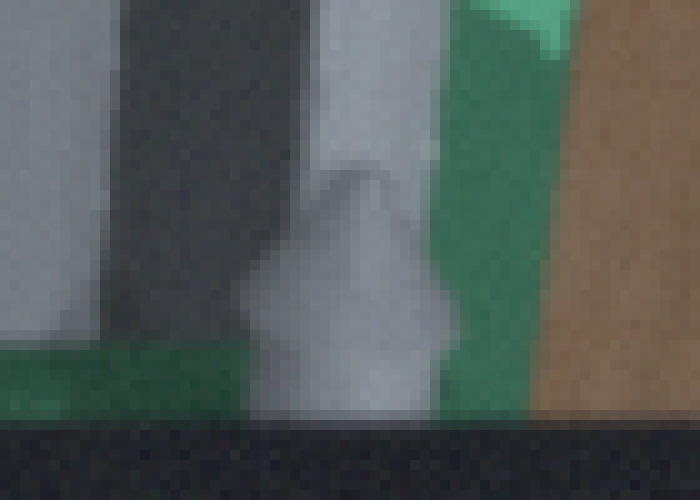

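View pics/w9z.png

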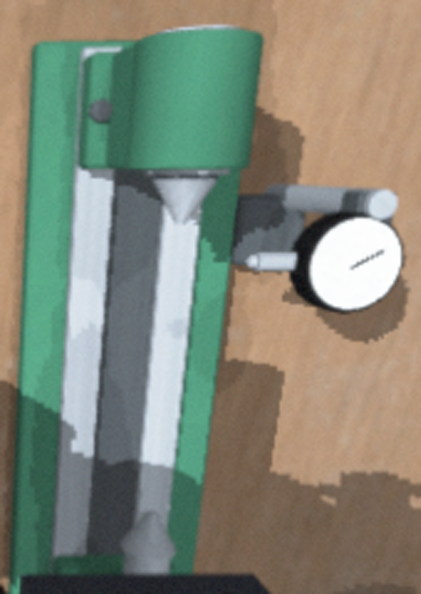

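```bash
python3 - <<'E'
from h import *
np.set_printoptions(precision=4,suppress=True)
a=np.radians(98.99)
st=dict(position=np.array([.4983,-.1097,.2763]),tool_rot=np.array([-2.038,-2.386,.003]))
P=plane("wrist",[(447.7,125),(437,242),(449.7,107.5),(435.2,256)],.08,st);print(P)
h,t=P[0],P[1];d=h-t;L=np.linalg.norm(d[:2]);print("tip dist",L,"yaw",np.degrees(np.arctan2(d[1],d[0])))
u=d/L; print("seat",t+u*.062,h-u*.070)
# cross-check with side/scene
z=lambda x,y:(210+x/3,130+y/3)
s=lambda x,y:(320+x/3.5,160+y/3.5)
print(proj("side",[h,t]), s(157,200),s(290,258), proj("scene",[h,t]),z(352,70))
print(tri([("wrist",(447.7,125),st),("side",s(157,200),None)]),tri([("wrist",(437,242),st),("side",s(290,258),None)]))
E
```

```text
[[ 0.6171 -0.0282  0.08  ]
 [ 0.6406 -0.1585  0.08  ]
 [ 0.6145 -0.0109  0.08  ]
 [ 0.6432 -0.1763  0.08  ]]
tip dist 0.1323734738936631 yaw 100.2069001783905
seat [ 0.6296 -0.0975  0.08  ] [ 0.6295 -0.0971  0.08  ]
[[364.1512 216.5428]
 [400.9239 232.0383]] (364.85714285714283, 217.14285714285714) (402.8571428571429, 233.71428571428572) [[314.1787 177.7825]
 [324.4144 156.2765]] (327.3333333333333, 153.33333333333334)
[ 0.6188 -0.0286  0.0774] [ 0.6444 -0.1615  0.074 ]
```

```bash
python3 - <<'E'
from h import *
np.set_printoptions(precision=2,suppress=True)
a=cv2.imread("pics/wrist9.png")
cv2.imwrite("pics/w9m.png",cv2.resize(a[105:205,280:365],None,fx=6,fy=6,interpolation=0))
c=optics.calibration("wrist");H=np.linalg.inv(c["hand_eye"])
for e in (-.003,0,.003):
  X=np.array([[.08+e,0,-.0105-.014],[.08+e,0,-.0105],[.08+e,.014,-.0105],[.08+e,-.014,-.0105],[.08+e,0,-.0105+.014]])
  print(e,cv2.projectPoints(X,cv2.Rodrigues(H[:3,:3])[0],H[:3,3],c["K"],c["distortion"])[0].reshape(-1,2))
E
```

```text
-0.003 [[321.26 122.94]
 [321.37 120.84]
 [354.4  120.87]
 [288.34 120.84]
 [321.46 119.11]]
0 [[321.26 114.84]
 [321.37 113.51]
 [354.61 113.55]
 [288.13 113.52]
 [321.46 112.41]]
0.003 [[321.25 106.64]
 [321.36 106.09]
 [354.81 106.13]
 [287.91 106.1 ]
 [321.46 105.65]]
```

View pics/w9m.png

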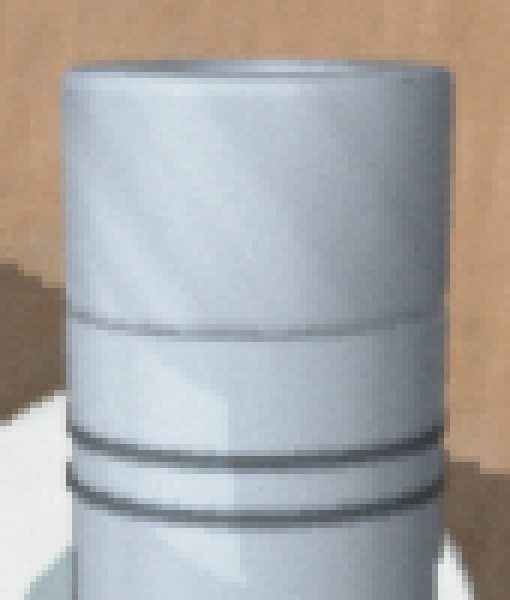

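```bash
cat >> h.py <<'E'
S=np.array([.6289,-.0974]); YA=100.0; E_=0.0012
def tcp(T,th):
    t=np.radians(th);d=np.array([-np.sin(t),np.cos(t)])
    b=np.array(T)/1000+(.08+E_)*d
    a=np.radians(YA); ux=np.array([np.sin(a),-np.cos(a)]);uy=np.array([np.cos(a),np.sin(a)])
    w=S+b[0]*ux+b[1]*uy
    return w[0],w[1],YA+th
def wp(T,th,z,n):
    x,y,a=tcp(T,th); return (x,y,z,a,n)
def where(st=None):
    st=st or ctrl.get_state();M=R.from_rotvec(st["tool_rot"]).as_matrix()
    yaw=np.degrees(np.arctan2(M[1,0],M[0,0]));th=yaw-YA;t=np.radians(th)
    a=np.radians(YA); ux=np.array([np.sin(a),-np.cos(a)]);uy=np.array([np.cos(a),np.sin(a)])
    d=st["position"][:2]-S; b=np.array([d@ux,d@uy]); T=b-(.08+E_)*np.array([-np.sin(t),np.cos(t)])
    f=st["ft_force"];print("T mm",(T*1000).round(1),"th",th.round(2),"z",st["position"][2].round(4),"f bc",(f[:2]@ux).round(1),(f[:2]@uy).round(1),f[2].round(1))
E
python3 - <<'E'
from h import *
plan([wp((-2,-45),25,.2,5),wp((-2,-45),25,.07,4)],1)
E
```

```text
[[1, 0.37, 1.87, 1.54, -0.09], [1, 0.21, 1.9, 1.53, -0.091], [1, 0.03, 1.9, 1.54, -0.09], [1, -0.14, 1.9, 1.54, -0.09], [1, -0.32, 1.88, 1.53, -0.09], [1, 0.0, 0.0, 3.25, -0.0], [1, 0.0, 0.0, 3.25, -0.0], [1, 0.0, 0.0, 3.25, -0.0], [1, 0.0, 0.0, 3.25, -0.0]]
end [ 0.5882 -0.0756  0.07  ] 124.97
```

>>> play_rows([
  [1, 0.37, 1.87, 1.54, -0.09],
  [1, 0.21, 1.9, 1.53, -0.091],
  [1, 0.03, 1.9, 1.54, -0.09],
  [1, -0.14, 1.9, 1.54, -0.09],
  [1, -0.32, 1.88, 1.53, -0.09],
  [1, 0, 0, 3, 0],
  [1, 0, 0, 3, 0],
  [1, 0, 0, 2, 0],
  [1, 0, 0, 0, 0],
])

```text
time: 18.95
position: [0.5875, -0.0764, 0.1196]
tool_rot: [-1.451, -2.782, 0.003]
ft_force: [-0.6, -0.1, -6.1]
grip_width: 0.307
```

```bash
python3 - <<'E'
from h import *
sh();where()
im=optics.get_image("wrist"); cv2.imwrite("pics/wrist10.png",im[:,:,::-1])
im=optics.get_image("side"); cv2.imwrite("pics/side10z.png",cv2.resize(im[140:290,320:470,::-1],None,fx=4,fy=4,interpolation=2))
sh()
E
```

```text
t 18.95 p [ 0.5875 -0.0764  0.1196] yaw 124.92 tilt [-0.0043  0.0002] f [-0.6  -0.06 -6.09] m [-0.03  0.04  0.07] w 0.307
T mm [ -2.9 -45.8] th 24.92 z 0.1196 f bc -0.6 0.0 -6.1
t 19.05 p [ 0.5896 -0.0773  0.1224] yaw 124.87 tilt [0.0011 0.    ] f [ 0.24  0.13 -6.42] m [-0.02 -0.01  0.  ] w 0.31
```

View pics/wrist10.png

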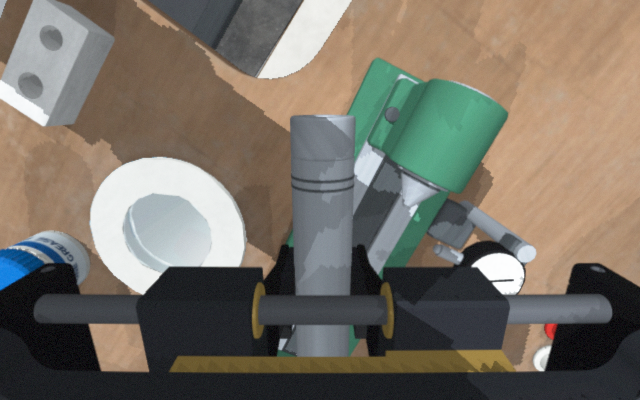

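View pics/side10z.png

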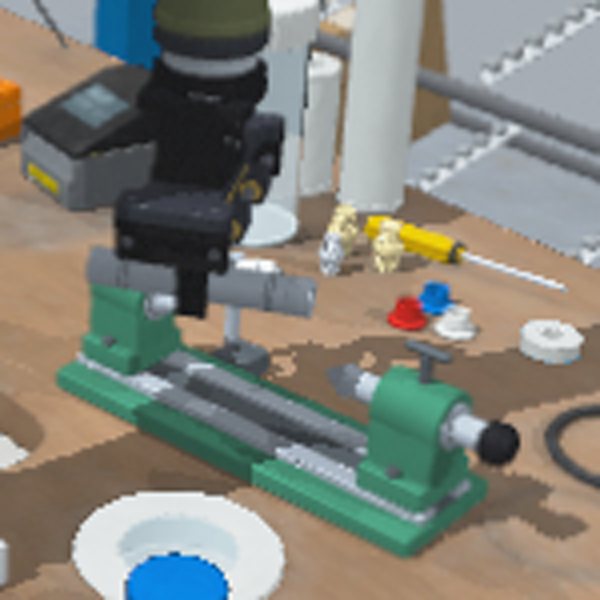

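```bash
python3 - <<'E'
from h import *
np.set_printoptions(precision=4,suppress=True)
a=cv2.imread("pics/wrist10.png")
cv2.imwrite("pics/w10h.png",cv2.resize(a[165:225,375:450],None,fx=9,fy=9,interpolation=0))
where()
E
```

```text
T mm [ -1.1 -47.1] th 24.87 z 0.1224 f bc 0.3 0.1 -6.4
```

View pics/w10h.png

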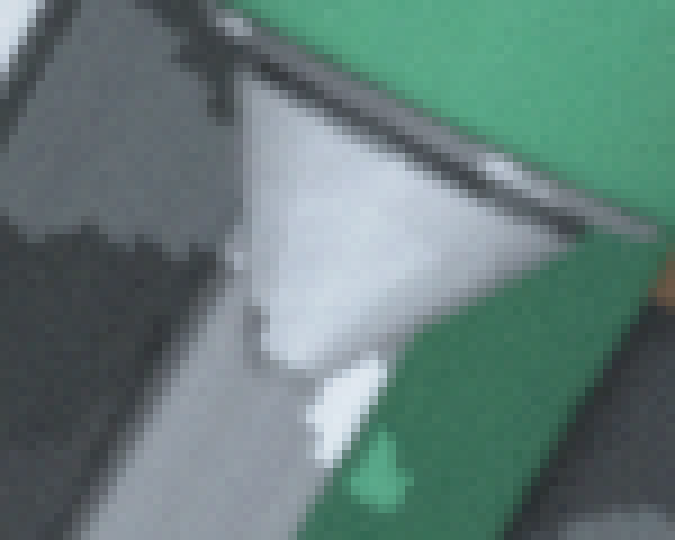

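```bash
python3 - <<'E'
from h import *
np.set_printoptions(precision=4,suppress=True)
st0=dict(position=np.array([.5875,-.0764,.1196]),tool_rot=np.array([-1.451,-2.782,.003]))
st1=ctrl.get_state()
for st in(st0,st1):
    P=plane("wrist",[(407,206),(420.8,182.2)],.08,st);print(P,np.degrees(np.arctan2(*(P[1]-P[0])[[1,0]])))
a=np.radians(YA);print("expected tip",S+.07*np.array([np.cos(a),np.sin(a)]))
E
```

```text
[[ 0.6177 -0.0273  0.08  ]
 [ 0.6149 -0.0108  0.08  ]] 99.47961116531975
[[ 0.6212 -0.0286  0.08  ]
 [ 0.6184 -0.0118  0.08  ]] 99.46499762645315
expected tip [ 0.6167 -0.0285]
```

>>> play_rows([
  [1, 0, 0, 1.5, 0],
  [1, 0, 0, 2, 0],
  [1, 0, 0, 1.5, 0],
  [1, 0, 0, 0, 0],
  [1, 0, 0, 0, 0],
  [1, 0, 0, 0, 0],
])

```text
time: 19.8
position: [0.5897, -0.0778, 0.0724]
tool_rot: [1.454, 2.783, 0.001]
ft_force: [-0.1, -0.0, -6.0]
grip_width: 0.307
```

```bash
python3 - <<'E'
from h import *
sh();where()
im=optics.get_image("side"); cv2.imwrite("pics/side11z.png",cv2.resize(im[160:280,340:460,::-1],None,fx=5,fy=5,interpolation=2))
cv2.imwrite("pics/side11.png",im[:,:,::-1])
im=optics.get_image("wrist"); cv2.imwrite("pics/wrist11.png",im[:,:,::-1])
where()
E
```

```text
t 19.8 p [ 0.5897 -0.0778  0.0724] yaw 124.83 tilt [0.0016 0.    ] f [-0.14 -0.03 -5.98] m [-0.04 -0.04 -0.01] w 0.307
T mm [ -1.1 -47.6] th 24.83 z 0.0724 f bc -0.1 -0.0 -6.0
T mm [ -1.3 -47.4] th 24.84 z 0.0723 f bc -0.2 0.1 -7.0
```

View pics/side11z.png

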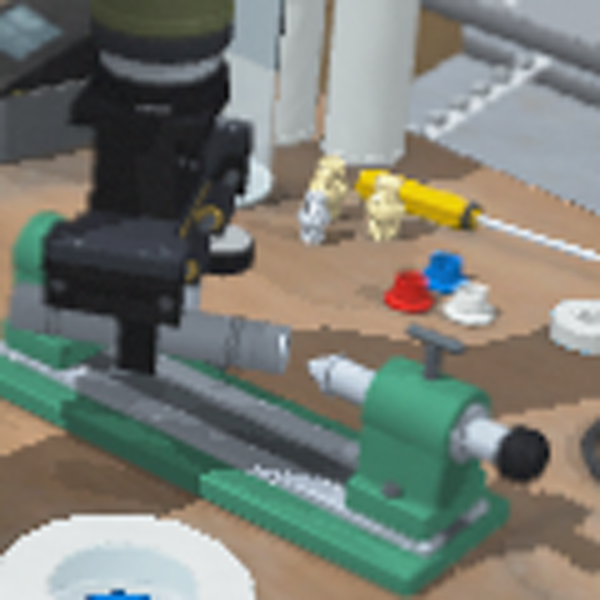

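View pics/wrist11.png

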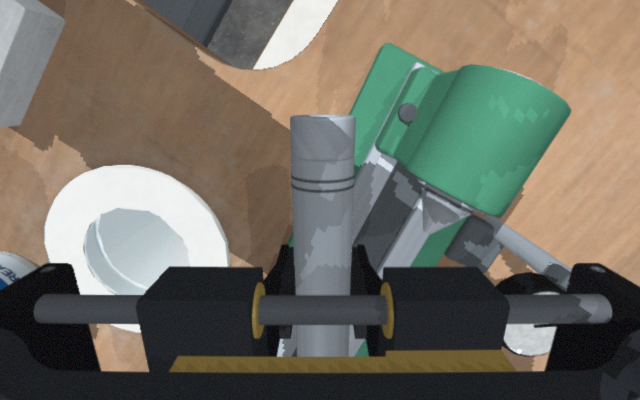

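```bash
python3 - <<'E'
from h import *
np.set_printoptions(precision=2,suppress=True)
st=ctrl.get_state();M=R.from_rotvec(st["tool_rot"]).as_matrix()
T=st["position"]+M@np.array([-.0812,0,-.0105])
a=np.radians(YA);tip=np.r_[S-.062*np.array([np.cos(a),np.sin(a)]),.08]
q=proj("side",[T,tip]);print(T,(q-[340,160])*5)
im=cv2.imread("pics/side11.png");cv2.imwrite("pics/s11t.png",cv2.resize(im[215:245,380:425],None,fx=16,fy=16,interpolation=0));print((q-[380,215])*16)
# targets
plan([wp((-1.5,-62),25,.0697,4),wp((-2,-71),25,.0697,4),wp((-2,-80),25,.0697,4)],1)
E
```

```text
[ 0.64 -0.14  0.08] [[281.07 347.96]
 [303.43 360.63]]
[[259.43 233.46]
 [330.98 274.02]]
[[1, -0.33, -0.16, 0.07, -0.001], [1, -0.33, -0.17, 0.06, -0.0], [1, -0.32, -0.16, 0.07, -0.001], [1, -0.33, -0.17, 0.06, -0.001], [1, -0.2, -0.11, 0.0, 0.0], [1, -0.2, -0.1, 0.0, 0.0], [1, -0.2, -0.11, 0.0, 0.0], [1, -0.2, -0.1, 0.0, 0.0], [1, -0.2, -0.1, 0.0, 0.0], [1, -0.21, -0.09, 0.0, 0.0], [1, -0.2, -0.1, 0.0, 0.0], [1, -0.2, -0.09, 0.0, 0.0]]
end [ 0.59 -0.11  0.07] 125.01
```

View pics/s11t.png

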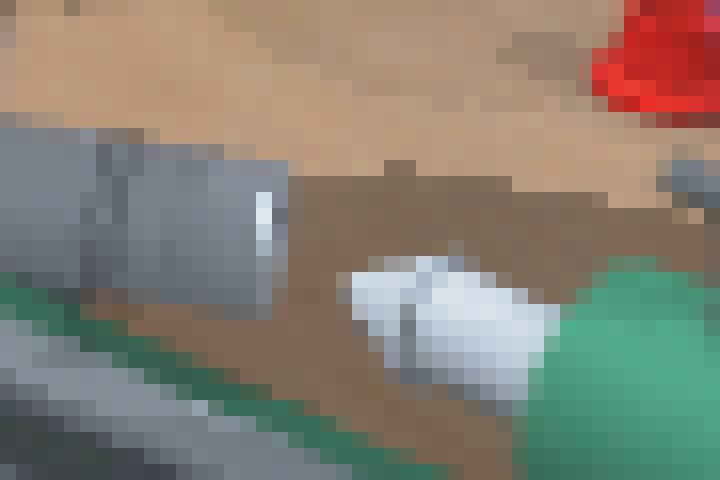

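>>> play_rows([
  [1, -0.33, -0.16, 0.07, 0],
  [1, -0.33, -0.17, 0.07, 0],
  [1, -0.33, -0.16, 0.07, 0],
  [1, -0.33, -0.17, 0.07, 0],
  [1, -0.2, -0.1, 0, 0],
  [1, -0.2, -0.1, 0, 0],
  [1, -0.2, -0.1, 0, 0],
  [1, -0.2, -0.1, 0, 0],
  [1, -0.2, -0.1, 0, 0],
  [1, 0, 0, 0, 0],
])

```text
time: 21.15
position: [0.5923, -0.1019, 0.0686]
tool_rot: [-1.452, -2.784, -0.002]
ft_force: [-2.3, 5.2, -5.3]
grip_width: 0.307
```

```bash
python3 - <<'E'
from h import *
sh();where()
im=optics.get_image("side"); cv2.imwrite("pics/side12z.png",cv2.resize(im[200:260,360:440,::-1],None,fx=9,fy=9,interpolation=2))
where()
E
```

```text
t 21.15 p [ 0.5923 -0.1019  0.0686] yaw 124.89 tilt [-0.0012  0.0019] f [-2.25  5.18 -5.25] m [0.8  0.38 0.08] w 0.307
T mm [ -2.6 -71.7] th 24.89 z 0.0686 f bc -1.3 5.5 -5.3
T mm [ -2.6 -71.7] th 24.89 z 0.0686 f bc -1.8 4.1 -5.2
```

View pics/side12z.png

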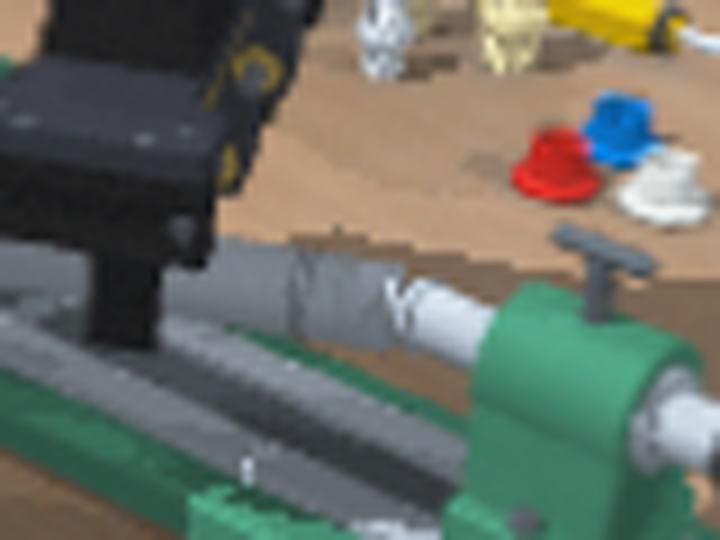

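>>> play_rows([
  [1, -0.23, -0.1, 0, 0],
  [1, -0.23, -0.1, 0, 0],
  [1, -0.23, -0.1, 0, 0],
  [1, -0.23, -0.1, 0, 0],
  [1, -0.23, -0.1, 0, 0],
  [1, -0.23, -0.1, 0, 0],
  [1, -0.23, -0.1, 0, 0],
  [1, -0.23, -0.1, 0, 0],
  [1, -0.23, -0.1, 0, 0],
  [1, -0.23, -0.1, 0, 0],
  [1, 0, 0, 0, 0],
])

```text
time: 22.58
position: [0.5961, -0.1243, 0.0679]
tool_rot: [-1.449, -2.781, -0.004]
ft_force: [-4.5, 9.8, -4.4]
grip_width: 0.309
```

```bash
python3 - <<'E'
from h import *
sh();where()
im=optics.get_image("side"); cv2.imwrite("pics/side13z.png",cv2.resize(im[200:260,360:440,::-1],None,fx=9,fy=9,interpolation=2))
im=optics.get_image("wrist"); cv2.imwrite("pics/wrist13.png",im[:,:,::-1])
where()
E
```

```text
t 22.57 p [ 0.5961 -0.1243  0.0679] yaw 124.96 tilt [-0.0043  0.0048] f [-4.55  9.76 -4.4 ] m [1.61 0.89 0.06] w 0.309
T mm [ -2.7 -94.4] th 24.96 z 0.0679 f bc -2.8 10.4 -4.4
T mm [ -2.7 -94.3] th 24.97 z 0.0679 f bc -2.8 9.5 -4.8
```

View pics/side13z.png

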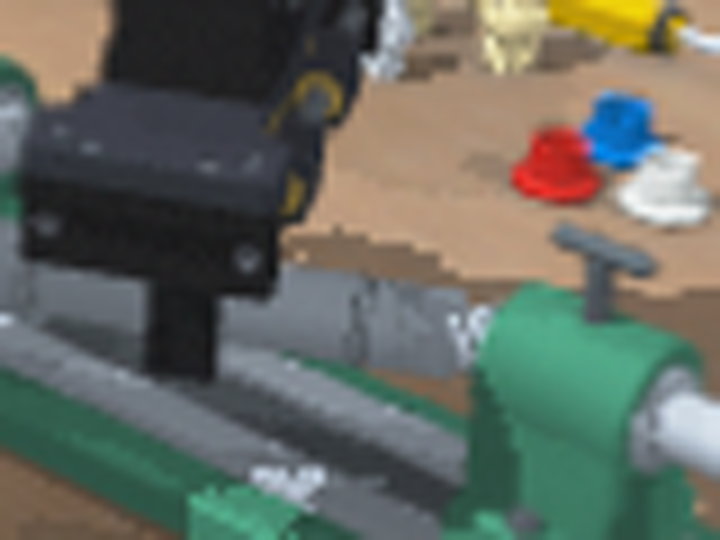

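View pics/wrist13.png

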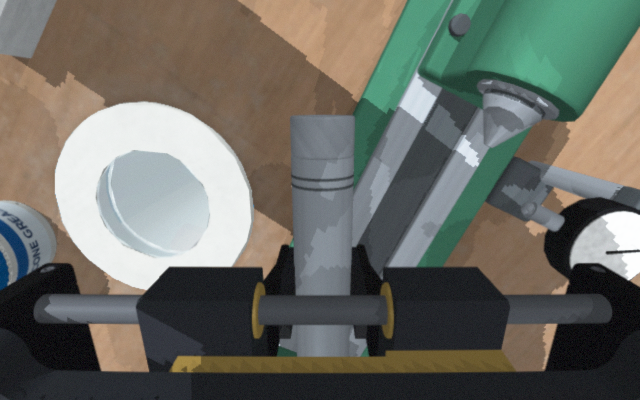

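```bash
python3 - <<'E'
from h import *
plan([wp((-2.2,-96),21,.0685,1),wp((-1,-97),10,.069,3),wp((-.7,-97.3),6,.069,1)],1)
E
```

```text
[[1, -0.19, 0.53, -0.06, 0.069], [1, -0.1, 0.54, -0.02, 0.064], [1, -0.06, 0.55, -0.01, 0.064], [1, -0.02, 0.55, -0.02, 0.064], [1, -0.06, 0.59, 0.0, 0.07]]
end [ 0.6227 -0.1153  0.069 ] 106.0
```

>>> play_rows([
  [1, -0.19, 0.53, -0.06, 0.069],
  [1, -0.1, 0.54, -0.02, 0.064],
  [1, -0.06, 0.55, -0.02, 0.064],
  [1, -0.02, 0.55, -0.02, 0.064],
  [1, 0, 0, 0, 0],
  [1, 0, 0, 0, 0],
])

```text
time: 23.42
position: [0.6166, -0.1163, 0.0688]
tool_rot: [-1.798, -2.567, -0.002]
ft_force: [-5.3, 9.1, -5.5]
grip_width: 0.309
```

```bash
python3 - <<'E'
from h import *
sh();where()
im=optics.get_image("wrist"); cv2.imwrite("pics/wrist14.png",im[:,:,::-1])
where()
plan([wp((0,-97.5),0,.069,3)],1)
E
```

```text
t 23.43 p [ 0.6166 -0.1163  0.0688] yaw 110.0 tilt [-0.0056  0.0056] f [-5.29  9.05 -5.5 ] m [ 1.75  1.04 -0.26] w 0.309
T mm [ -1.3 -96.4] th 10.0 z 0.0688 f bc -3.6 9.8 -5.5
T mm [ -1.2 -96.4] th 10.0 z 0.0688 f bc -4.0 8.7 -5.6
[[1, -0.08, 0.5, -0.01, 0.058], [1, -0.06, 0.51, -0.0, 0.058], [1, -0.03, 0.51, -0.01, 0.059]]
end [ 0.6317 -0.1135  0.069 ] 99.97
```

View pics/wrist14.png

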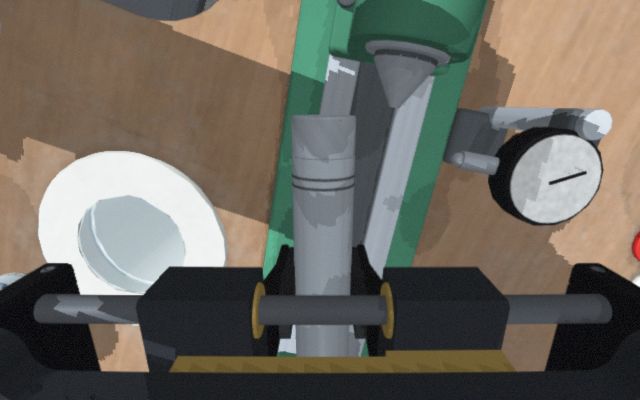

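>>> play_rows([
  [1, -0.08, 0.5, 0, 0.058],
  [1, -0.06, 0.51, 0, 0.058],
  [1, -0.03, 0.51, 0, 0.058],
  [1, 0, 0, 0, 0],
  [1, 0, 0, 0, 0],
])

```text
time: 24.1
position: [0.6315, -0.1134, 0.0687]
tool_rot: [-2.014, -2.4, -0.001]
ft_force: [-6.2, 9.1, -4.6]
grip_width: 0.31
```

```bash
python3 - <<'E'
from h import *
sh();where()
im=optics.get_image("wrist"); cv2.imwrite("pics/wrist15.png",im[:,:,::-1])
im=optics.get_image("side"); cv2.imwrite("pics/side15z.png",cv2.resize(im[180:260,340:450,::-1],None,fx=7,fy=7,interpolation=2))
where()
E
```

```text
t 24.1 p [ 0.6315 -0.1134  0.0687] yaw 100.0 tilt [-0.006  0.006] f [-6.18  9.15 -4.55] m [ 1.68  1.18 -0.31] w 0.31
T mm [ -0.2 -97.5] th 0.0 z 0.0687 f bc -4.5 10.1 -4.6
T mm [ -0.2 -97.5] th 0.0 z 0.0688 f bc -4.1 9.1 -4.5
```

View pics/wrist15.png

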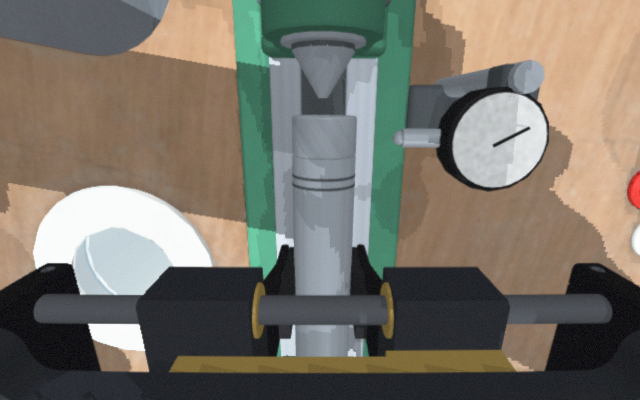

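View pics/side15z.png

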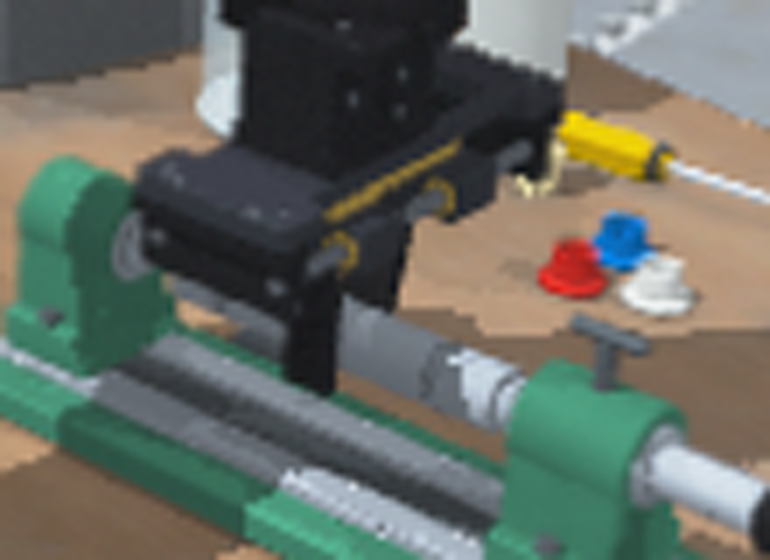

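```bash
python3 - <<'E'
import cv2
a=cv2.imread("pics/wrist15.png")
cv2.imwrite("pics/w15z.png",cv2.resize(a[25:130,270:380],None,fx=5.5,fy=5.5,interpolation=0))
E
```

```text
(no output)
```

View pics/w15z.png

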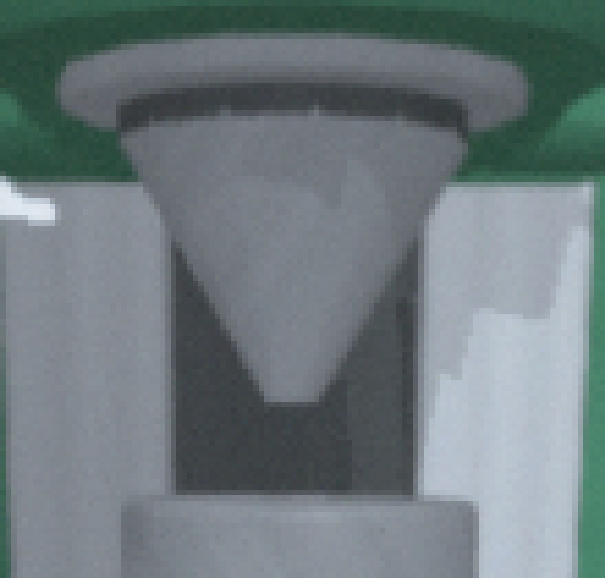

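>>> play_rows([
  [1, 0.2, -0.07, 0, 0],
  [1, 0.3, 0, 0, 0],
  [1, 0.3, 0, 0, 0],
  [1, 0.3, 0, 0, 0],
  [1, 0.3, 0, 0, 0],
  [1, 0.1, 0, 0, 0],
  [1, 0, 0, 0, 0],
  [1, 0, 0, 0, 0],
])

```text
time: 25.2
position: [0.629, -0.1002, 0.0692]
tool_rot: [-2.016, -2.402, -0.001]
ft_force: [-3.7, 6.5, -5.3]
grip_width: 0.305
```

```bash
python3 - <<'E'
from h import *
sh();where()
im=optics.get_image("wrist"); cv2.imwrite("pics/wrist16.png",im[:,:,::-1])
im=optics.get_image("side"); cv2.imwrite("pics/side16z.png",cv2.resize(im[180:260,340:450,::-1],None,fx=7,fy=7,interpolation=2))
where()
E
```

```text
t 25.2 p [ 0.629  -0.1002  0.0692] yaw 99.98 tilt [-0.0037  0.0039] f [-3.75  6.46 -5.33] m [ 1.19  0.95 -0.22] w 0.305
T mm [ -0.4 -84. ] th -0.02 z 0.0692 f bc -2.6 7.0 -5.3
T mm [ -0.4 -84. ] th -0.02 z 0.0692 f bc -3.5 7.0 -4.9
```

View pics/wrist16.png

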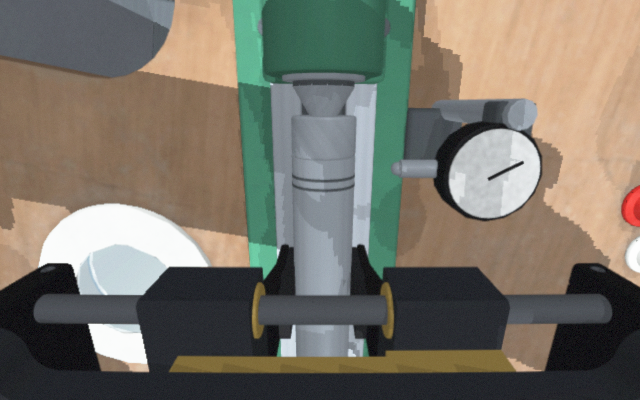

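View pics/side16z.png

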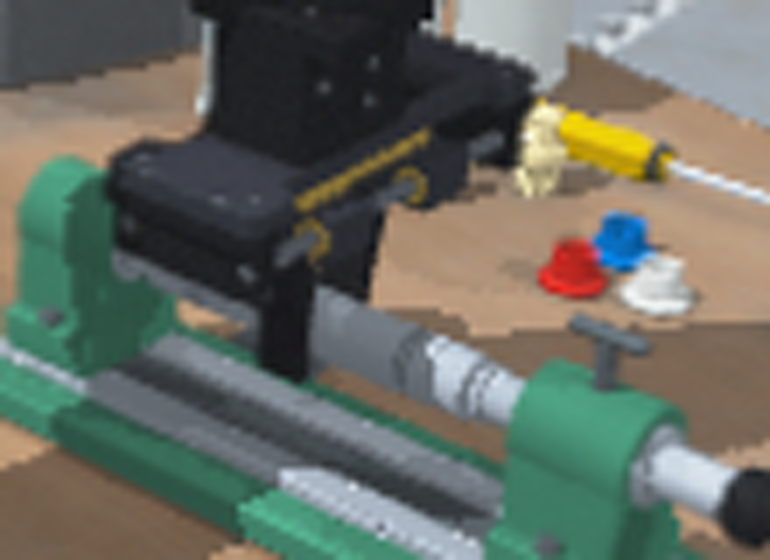

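>>> play_rows([
  [1, 0.15, -0.05, 0, 0],
  [1, 0.15, 0, 0, 0],
  [1, 0.1, 0, 0, 0],
  [1, 0, 0, 0, 0],
  [1, 0, 0, 0, 0],
])

```text
time: 25.92
position: [0.6284, -0.0971, 0.0696]
tool_rot: [-2.018, -2.403, -0.001]
ft_force: [-2.6, 6.0, -5.4]
grip_width: 0.31
```

```bash
python3 - <<'E'
from h import *
sh();where()
E
```

```text
t 25.93 p [ 0.6284 -0.0971  0.0696] yaw 99.97 tilt [-0.0023  0.0027] f [-2.61  6.01 -5.43] m [ 1.06  0.65 -0.13] w 0.31
T mm [ -0.5 -80.9] th -0.03 z 0.0696 f bc -1.5 6.4 -5.4
```

>>> play_rows([
  [1, 0.1, -0.03, 0, 0],
  [1, 0.05, 0, 0, 0],
  [1, 0, 0, 0, 0],
  [1, 0, 0, 0, 0],
])

```text
time: 26.42
position: [0.6283, -0.0966, 0.0697]
tool_rot: [-2.019, -2.404, -0.001]
ft_force: [-2.0, 5.4, -5.6]
grip_width: 0.31
```

```bash
python3 - <<'E'
from h import *
sh();where()
E
```

```text
t 26.43 p [ 0.6283 -0.0966  0.0697] yaw 99.95 tilt [-0.001   0.0016] f [-2.05  5.39 -5.6 ] m [ 1.07  0.54 -0.11] w 0.31
T mm [ -0.6 -80.3] th -0.05 z 0.0697 f bc -1.1 5.7 -5.6
```

>>> play_rows([
  [0.6, 0, 0, 0, 0],
  [0.6, 0, 0, 0, 0],
  [0.6, 0, 0, 0, 0],
  [0.6, 0, 0, 0, 0],
], force=5)

```text
time: 26.92
position: [0.629, -0.0985, 0.0706]
tool_rot: [2.021, 2.404, 0.001]
ft_force: [0.9, -0.8, -0.9]
grip_width: 0.395
```

```bash
python3 - <<'E'
from h import *
sh();where()
im=optics.get_image("wrist"); cv2.imwrite("pics/wrist17.png",im[:,:,::-1])
im=optics.get_image("side"); cv2.imwrite("pics/side17z.png",cv2.resize(im[180:260,340:450,::-1],None,fx=7,fy=7,interpolation=2))
where()
E
```

```text
t 26.93 p [ 0.629  -0.0985  0.0706] yaw 99.89 tilt [ 0.0012 -0.0005] f [ 0.89 -0.85 -0.86] m [-0.09 -0.01 -0.03] w 0.395
T mm [ -0.2 -82.3] th -0.11 z 0.0706 f bc 0.7 -1.0 -0.9
T mm [ -0.4 -81.9] th -0.09 z 0.0702 f bc -0.1 0.8 -0.7
```

View pics/wrist17.png

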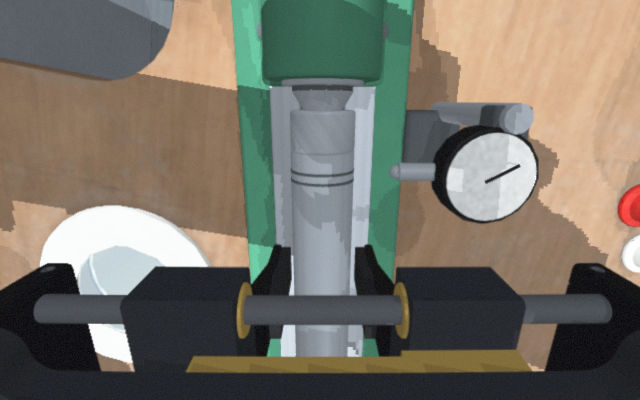

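View pics/side17z.png

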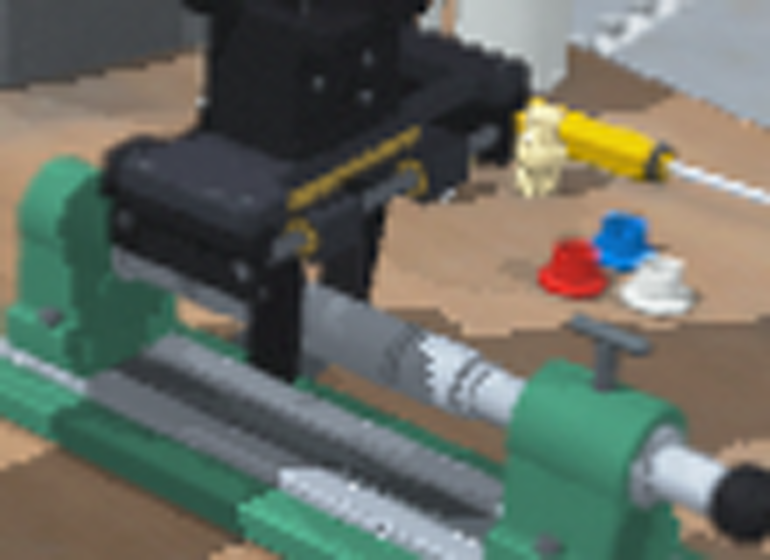

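>>> play_rows([
  [1, 0, 0, 0, 0],
  [1, 0, 0, 0, 0],
  [1, 0, 0, 0, 0],
  [1, 0, 0, 0, 0],
  [1, 0, 0, 0, 0],
], force=20)

```text
time: 27.65
position: [0.6285, -0.0979, 0.07]
tool_rot: [-2.021, -2.405, 0.0]
ft_force: [0.3, 0.0, 0.9]
grip_width: 0.315
```

```bash
python3 - <<'E'
from h import *
sh();where()
im=optics.get_image("wrist"); cv2.imwrite("pics/wrist18.png",im[:,:,::-1])
im=optics.get_image("side"); cv2.imwrite("pics/side18z.png",cv2.resize(im[180:260,340:450,::-1],None,fx=7,fy=7,interpolation=2));cv2.imwrite("pics/side18.png",im[:,:,::-1])
im=optics.get_image("scene"); cv2.imwrite("pics/scene18.png",im[:,:,::-1])
where()
E
```

```text
t 27.65 p [ 0.6285 -0.0979  0.07  ] yaw 99.91 tilt [-0.0001  0.0001] f [0.28 0.03 0.86] m [-0.08  0.15 -0.03] w 0.315
T mm [ -0.6 -81.6] th -0.09 z 0.07 f bc 0.3 -0.0 0.9
T mm [ -0.6 -81.6] th -0.09 z 0.0701 f bc -1.2 -0.1 1.0
```

View pics/wrist18.png

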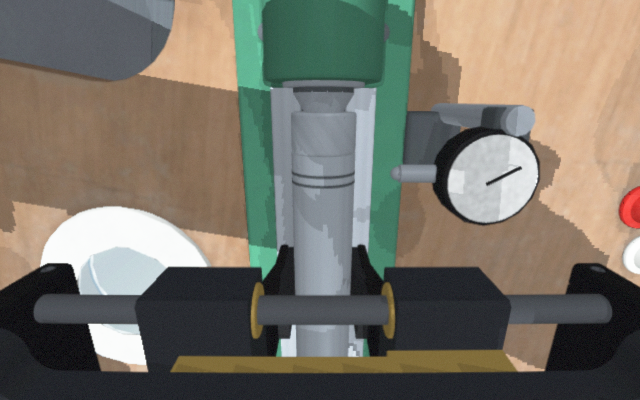

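View pics/side18z.png

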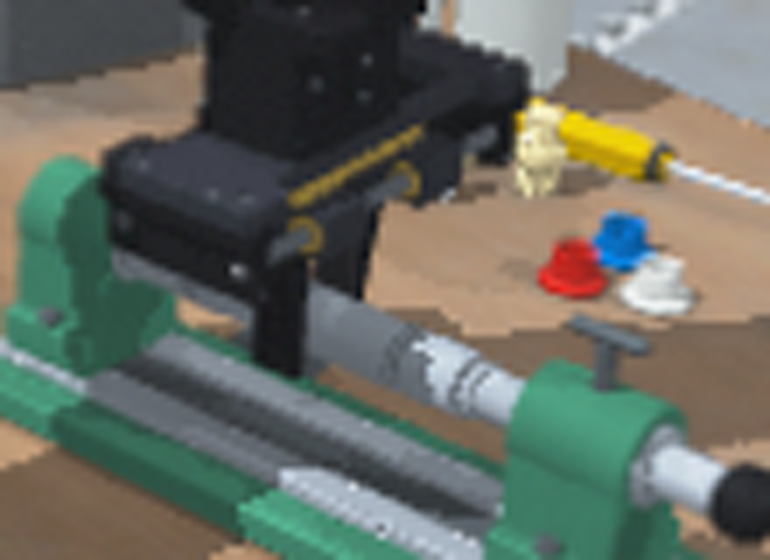

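View pics/side18.png

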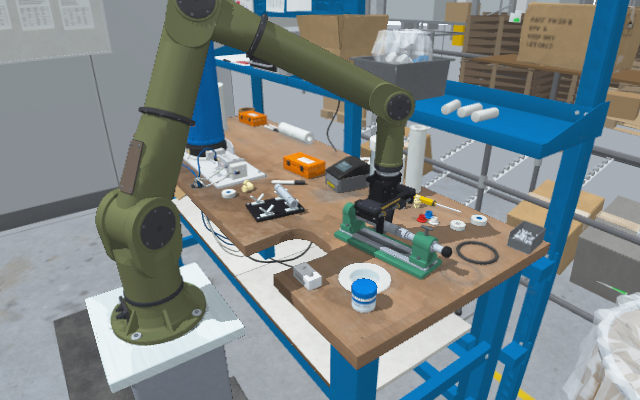

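View pics/scene18.png

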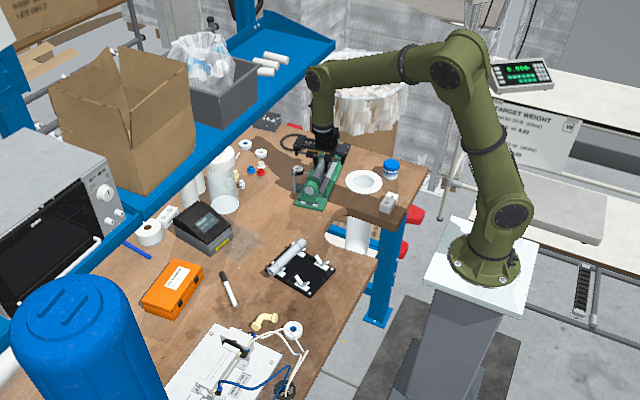

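```bash
python3 - <<'E'
from h import *
np.set_printoptions(precision=1,suppress=True)
a=cv2.imread("pics/wrist18.png");b=cv2.imread("pics/side18.png")
x=cv2.resize(a[70:130,275:370],None,fx=7,fy=7,interpolation=0)
cv2.imwrite("pics/w18z.png",x)
cv2.imwrite("pics/s18t.png",cv2.resize(b[205:250,375:430],None,fx=13,fy=13,interpolation=0))
# expected seated features in both views
an=np.radians(YA);u=np.r_[np.cos(an),np.sin(an),0];C=np.r_[S,.08]
st=ctrl.get_state()
X=[C+.08*u+np.array([0,0,.014]),C-.08*u,C-.08*u+[0,0,.014],C-.08*u-[0,0,.014]]
print((proj("wrist",X[:1],st)-[275,70])*7,(proj("side",X[1:])-[375,205])*13)
E
```

```text
[[329.5 305.5]] [[403.9 382.3]
 [409.6 325.3]
 [398.2 438.8]]
```

View pics/w18z.png

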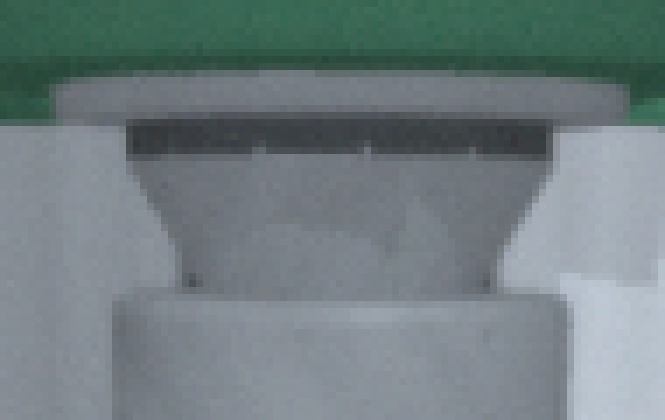

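View pics/s18t.png

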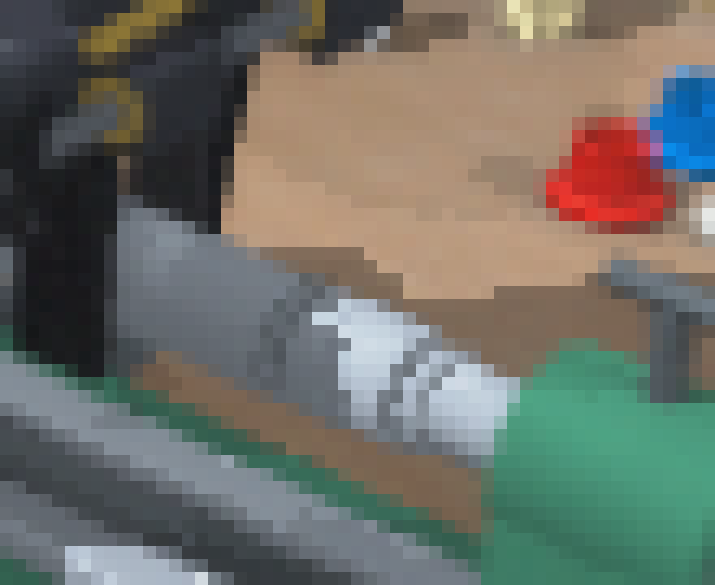

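```bash
python3 - <<'E'
from h import *
from bench import ticket
sh();where()
print(ticket.close_job())
E
```

```text
t 27.8 p [ 0.6285 -0.0979  0.0701] yaw 99.91 tilt [-0.      0.0001] f [-1.22 -0.3   1.04] m [-0.04  0.15  0.01] w 0.312
T mm [ -0.6 -81.6] th -0.09 z 0.0701 f bc -1.2 -0.1 1.0
the job is handed in; nothing more can be done
None
```

The heavier mandrel is seated between the bench centres with the gripper still holding it, and the job was handed in at 27.8 s of the 58 s allowed.

**Weighing:** The mandrel in the near cradle pulled about 6.2 N, so it is the steel one. The one in the far cradle pulled about 2.3 N and lies back in that cradle. My first try at the near mandrel lifted before the fingers had closed. It stayed in its cradle, and I regripped it.

**Seating:**
- **Swing:** The tool can only turn about its vertical axis, so I swung the mandrel in sideways instead of downward. I put its tail end on the sprung cone at about 25° and pushed the quill back about 25 mm (10 N). Then I swung the head end in front of the fixed centre and let it forward.
- **Regrip:** I eased the jaws open so the spring could seat the mandrel, then gripped again at 20 N.

**Last checks:**
- **Position:** The head end sits about 10 mm past the fixed tip, and both ends lie within about 1 mm of where they should. That comes from the camera views, not from reading the quill.
- **Level:** The side view agrees with the mandrel being level. It is coarse, at about 2 mm per pixel, and a wrist view from above cannot show height.
- **Force:** The force left on the wrist was about 1–2 N, with the jaws closed on the bar.
- **Other things on the bench:** By eye in the last pictures, the bystanders looked unmoved and the light mandrel was in its cradle.

No final check failed or disagreed.

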